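# Seat the test ball in a slanted tube and gauge it

### The arm

A 6-joint arm with a two-finger parallel gripper is mounted at the origin on the work surface. World frame = base frame: x ahead of the robot, y to its left, z up, the work surface at z = 0. Lengths are in m, angles in rad, forces in N, time in s.
With the tool pointing down it reaches from about 0.325 to 0.925 m from the base axis. Payload 3.1 kg.
Tool frame: the origin (TCP) lies on the centre line of the jaws, within the pads' length; the fingertips stand 11 mm ahead of it and the grasp point (between the pads) lies 8 mm behind it; z points along the fingers, y is the direction in which the jaws open and shut (so a half turn about z gives the same grasp; the last joint's range is limited). The gripper opens to 85 mm and grips with 20 to 120 N. Pads are 22 mm wide; open, the fingers measure 114 mm over their backs; the gripper's body (76 mm by 85 mm) begins 54 mm behind the grasp point. The pads swing forward as they close: fully open they stand 13 mm farther back than shut.
Start: joints at [1.091, 0.217, 1.613, -0, 1.311, -0.112], TCP at [0.225, 0.583, 0.242] pointing down, gripper open.
Joint ranges: [-2.75, 2.75], [-0.78, 2.1], [0.31, 2.55], [-1.13, 4.27], [0.13, 2.63], [-2.58, 2.58]. Speed limits (rad/s): [2.79, 2.79, 3.14, 3.14, 3.14, 3.14].

### API

Orientations are given as a unit quaternion [x, y, z, w].
In Python, from plant import status, eyes, workorder gives the robot as it stands.
- The arm moves only by the tool send_rows, never from a script. Its argument "targets" is a list of rows, each a list of 3 entries, a list of its own where there are three numbers: the finger opening in mm, from 0 to 85.4, then the shift along the world's x, y, z in units of 40 mm (1.0 is 40 mm), then the turn about the world's z in units of 6 degrees (1.0 is 6 degrees). A call has 1 to 12 rows; each row is the pose to reach, as a shift and turn from the pose commanded when the call began; what a row does not reach only later rows make up. A row lasts 1/10 s, in which the tool goes at most 50 mm and 8.59 degrees, less where a joint would pass 70% of its speed; a pose out of reach is approached as far as the arm can. A call with a gripper value outside its range is refused whole. The fingers move at their own pace and stop on an object; "force" is the grip in N (left out, the last holds). Time passes only in rows, so rows that repeat a pose let the fingers close. It gives the time, the measured TCP pose, the force and the opening at its end, in the units of the state.
- status.get_obs(): the state, without advancing time (a new reading comes with each control period).
- eyes.get_image(name): name is "scene" or "top" or "wrist"; returns the picture (400x640x3 uint8, red, green, blue); there is no depth.
- eyes.calibration(name): a dict with "fx", "fy", "cx", "cy" (pixels), "R" (3x3) and "t" (3): a world point X has camera coordinates R X + t. Camera axes: x right, y down, z forward; pixel columns grow to the right and rows downward; lengths in m; the calibration is good to about 2 mm. The wrist camera is an equidistant fisheye: a pixel r from the principal point sees the ray r / f radians off the axis. A picture is of the moment at which its call begins: read the wrist's pose just before it. calibration takes no time and is no camera call; for the wrist camera it gives the pose at the moment of the call.
- workorder.finish_job(): hands the job in, once; it reports no verdict.
The state is a dict: "time": time; "joints": joint angles; "qvel": joint speeds; "effort": joint torques, N m; "position": TCP position; "ee_rot": TCP orientation; "contact_force": force on the tool from outside, world axes, zero at the start; "torque": the same for the moment, N m; "width": opening from 0.0 (shut) to 1.0 (fully open).
Only numpy, scipy, OpenCV 4.12 (cv2) and the standard library are available. Lean on these libraries where they do the work, as an engineer would, in place of code of your own. Each camera call takes 0.05 s, during which the arm holds its last target.

### The job

Drop the smaller of the two steel balls into the slanted glass tube so that it rolls to the bottom, then slide the gauge rod into the tube until its collar stops against the steel rim. Pull the rod right out again and hold it level, its tip free for reading, at least 20 cm above the bench; finish while holding it still like that, do not put it down. Leave the large ball and everything else on the bench where it is.

Things in the scene. Friction and masses are not known exactly. Their poses are not given: they have to be found in the camera images.
- tube: Fixed glass tube, closed at the bottom, slanted 45 degrees. Origin: centre of the open mouth, 125 mm above the bench, in the flat face of its steel rim (48 mm across, 10 mm thick). z axis: along the bore, out of the mouth (up, and away from the robot at yaw 0). x axis: in the upright plane of the slant, 45 degrees down; y level. Bore 28 mm across, 125 mm deep; tube outside 36 mm.
- stand: The tube's stand, fixed: grey base plate 170 x 80 x 12 mm and two uprights that reach 105 mm high. Origin: on the bench straight below the mouth's centre; its x axis is the level direction in which the mouth looks, the plate reaches 140 mm behind the origin and 30 mm ahead of it.
- ball_center (a point): Centre of the small steel ball, 16 mm across, 17 g. It rests on a cup of the ball stand, its centre about 46 mm above the bench; the cup is 14 mm across, so fingers can reach down beside it.
- big_ball_center (a point): Centre of the large steel ball, 25 mm across, on the other cup; it is not needed and stays there.
- ball_stand: White ball stand, fixed: base 115 x 45 x 12 mm with two cups, 14 mm across, rims 40 mm above the bench, 32.5 mm either side of the origin along its x axis. Origin: middle of the underside.
- rod: Steel gauge rod, 160 g, 221 mm long, level in its rest. Origin: on its axis, in the collar's stop face (towards the tip). x axis: along the rod to the tip. Shaft 16 mm thick to x = 85 mm, then a cone to 10 mm at the tip, x = 105. Collar 42 mm across, x = -10 to 0. Grey flat-sided grip x = -90 to -30 mm, 16 mm wide (y), 22 mm high (z); 16 mm tail to x = -116.
- rod_tip (a point): The end of the rod's tip, on its axis, 105 mm from the collar's stop face.
- rod_grip (a point): Middle of the rod's grip, on its axis, 60 mm behind the collar's stop face; at the start 62 mm above the bench.
- rod_rest: Fixed white rod rest: base 170 x 60 x 10 mm, two open-topped notched uprights (44 mm across the rod, 9 mm thick, tops 68 mm above the bench) at x = -77 and +46 mm. Origin: on the bench below the middle of the grip. The rod lifts straight up out of it. At the start the rod's tip points along the rest's -x, roughly towards the robot.
- vial0: Bystander: capped glass vial, 16 mm across, 104 mm tall, in the white rack on the left (origin: centre of its underside).
- vial1: Bystander: another such vial in the rack.
- vial2: Bystander: another such vial in the rack.
- beaker: Bystander: open glass beaker, 72 mm across, 85 mm tall (origin: centre of its underside).
- reagent: Bystander: amber jar with a white cap, 60 mm across, 120 mm tall (origin: centre of its underside).
- cap_a: Bystander: loose white vial cap, 21 mm across, 22 mm tall, on the bench.
- cap_b: Bystander: another such cap.
- tweezers: Bystander: flat steel tweezers, 120 x 10 x 5 mm, lying on the bench (origin: middle of the underside).
- marker: Bystander: white and grey marker pen, 110 mm long, 14 mm thick, lying on the bench (origin: bench level at one end, its x axis runs along the pen).
Mind the look-alikes: they are no part of the job. Leave any blue or turquoise look-alike of the ball_stand alone.

How it is judged:
On the way, in this order (a step that is already met when the one before it is completed fails the run):
1. the small ball lies at the bottom of the tube (z of ball_center in the frame of tube between -0.13 and -0.108 m and x of ball_center in the frame of tube between -0.016 and 0.016 m and y of ball_center in the frame of tube between -0.016 and 0.016 m), for 0.2 s.
2. the gauge rod is in the tube with its collar stopped against the rim (within 4 mm) (all of step 1 and z of rod in the frame of tube between -0.004 and 0.004 m and angle between the x axis of rod and the z axis of tube, either way round below 0.14 rad and z of rod_tip in the frame of tube below -0.095 m and distance between rod and tube below 0.012 m), for 0.2 s.
3. the rod is out of the tube and held level, at least 18 cm above the bench (angle between rod's own x axis and vertical between 1.4208 and 1.7208 rad and height (world z) of each of rod_tip, rod_grip above 0.18 m and contact force between the fingers and rod above 1 N and contact force between rod and stand below 0.1 N and linear speed of rod below 0.03 m/s), for 0.2 s.
At the end, for the whole second after the job is handed in: The rod is gripped, still (under 30 mm/s), level within 0.15 rad, tip and grip over 180 mm above the bench, off tube and stand; the small ball is at the tube bottom (centre 108 mm or more below the mouth along the bore); large ball within 20 mm, bystanders within 30 mm of their start (all of step 1 and all of step 3 and distance of big_ball_center from where it was at the start of the episode below 0.02 m and distance of each of vial0, vial1, vial2, beaker, reagent, cap_a, cap_b, tweezers, marker from where it was at the start of the episode below 0.03 m); the arm keeps its last pose, push and grip.
It fails at once if the large ball is knocked off its cup or taken (distance of big_ball_center from where it was at the start of the episode above 0.02 m).
It fails at once if a bystander is pushed away or knocked over (distance of any of vial0, vial1, vial2, beaker, reagent, cap_a, cap_b, tweezers, marker from where it was at the start of the episode above 0.03 m or angle between any of vial0, vial1, vial2, beaker, reagent's own z axis and vertical above 0.5 rad).
It also fails if it takes over 58 s, if anything falls off the work surface, if the arm or the gripper's body presses on something with over 40 N, if the wrist force passes 120 N, or if a joint passes its speed limit or range.

## Working session

There is one attempt and no reset: what is moved stays moved. The work goes in short steps, Python scripts to look and compute and a tool call to move; the robot and the scene stay as the last step left them, time stands still between calls to the robot, and variables do not carry over. Pictures are saved under pics/ and viewed, and the job is handed in when it is done.

Besides the shell and the picture viewer there is one more tool, called by a JSON object that holds its "api" and its "payload", one argument or row to a line. send_rows: Moves the arm, as the interface text tells. Its arguments: {"type":"object","properties":{"targets":{"type":"array"},"force":{"type":"number"}},"required":["targets"]}

```bash
mkdir -p pics; ls
python3 - <<'E'
from plant import status, eyes
import cv2, numpy as np
o=status.get_obs(); print({k:np.round(v,4).tolist() for k,v in o.items()})
for n in ["scene","top","wrist"]:
    c=eyes.calibration(n); print(n,{k:np.round(v,4).tolist() for k,v in c.items()})
    im=eyes.get_image(n); np.save(f"pics/{n}0.npy",im); cv2.imwrite(f"pics/{n}0.png",im[:,:,::-1])
E
```

```text
pics
{'time': 0.0, 'joints': [1.0908, 0.2177, 1.615, -0.0, 1.3113, -0.1122], 'qvel': [-0.0004, -0.0004, 0.0002, -0.002, 0.0028, -0.0023], 'effort': [-0.0002, -39.6841, -30.3853, -0.0004, 0.0097, 0.0], 'position': [0.2243, 0.5825, 0.241], 'ee_rot': [0.1828, 0.9831, -0.0012, -0.0003], 'contact_force': [-0.7094, 0.0204, -0.0417], 'torque': [0.0182, 0.0068, -0.0046], 'width': 1.0012}
scene {'fx': 514.5611, 'fy': 514.5611, 'cx': 320.6681, 'cy': 201.6246, 'R': [[-0.329, 0.9443, 0.0009], [0.6919, 0.2418, -0.6803], [-0.6427, -0.2232, -0.7329]], 't': [0.1093, -0.2708, 1.7626]}
top {'fx': 386.5436, 'fy': 386.5436, 'cx': 320.7896, 'cy': 205.5006, 'R': [[0.0066, -0.9999, 0.0098], [-0.9852, -0.0082, -0.1715], [0.1716, -0.0085, -0.9851]], 't': [0.0473, 0.5088, 1.0252]}
wrist {'fx': 309.7069, 'fy': 309.7069, 'cx': 314.3375, 'cy': 200.8389, 'R': [[0.3593, 0.9332, -0.0017], [0.8955, -0.3443, 0.2821], [0.2627, -0.1029, -0.9594]], 't': [-0.6255, -0.0369, 0.38]}
```

View pics/scene0.png

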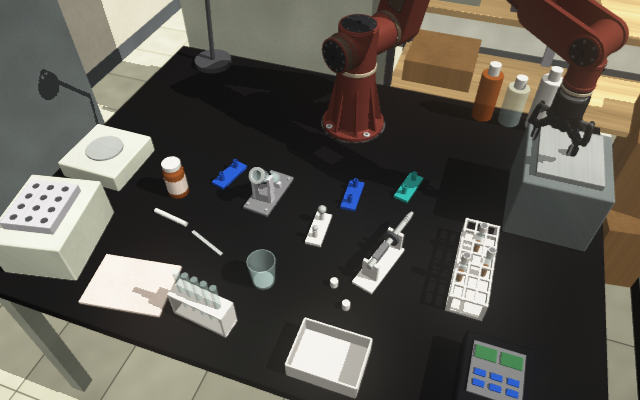

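View pics/top0.png

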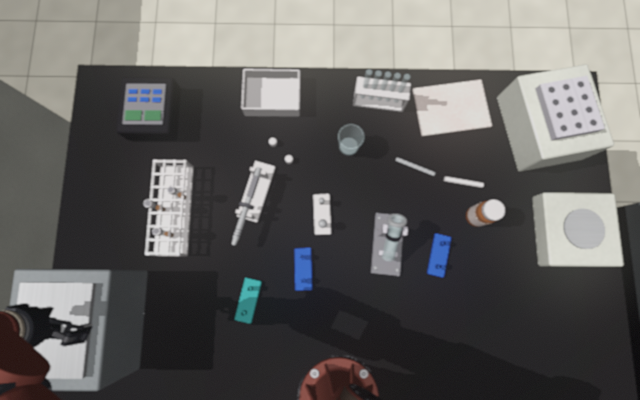

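View pics/wrist0.png

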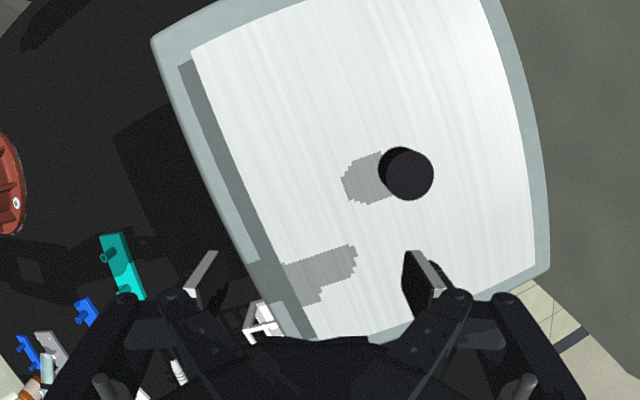

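The scene camera shows the tube with its stand at (268,188), the white ball stand at (318,226), and the rod and rest at (385,255). The top camera shows them at (390,245), (321,213) and (252,200). I'll zoom in on them.

Run:
```python
import cv2, numpy as np
s=np.load("pics/scene0.npy")[:,:,::-1]; t=np.load("pics/top0.npy")[:,:,::-1]
a=cv2.resize(s[150:300,235:435],(800,600),interpolation=cv2.INTER_CUBIC); cv2.imwrite("pics/s0z.png",a)
b=cv2.resize(t[150:290,225:415],(800,590),interpolation=cv2.INTER_CUBIC); cv2.imwrite("pics/t0z.png",b)
```

```text
(no output)
```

View pics/s0z.png

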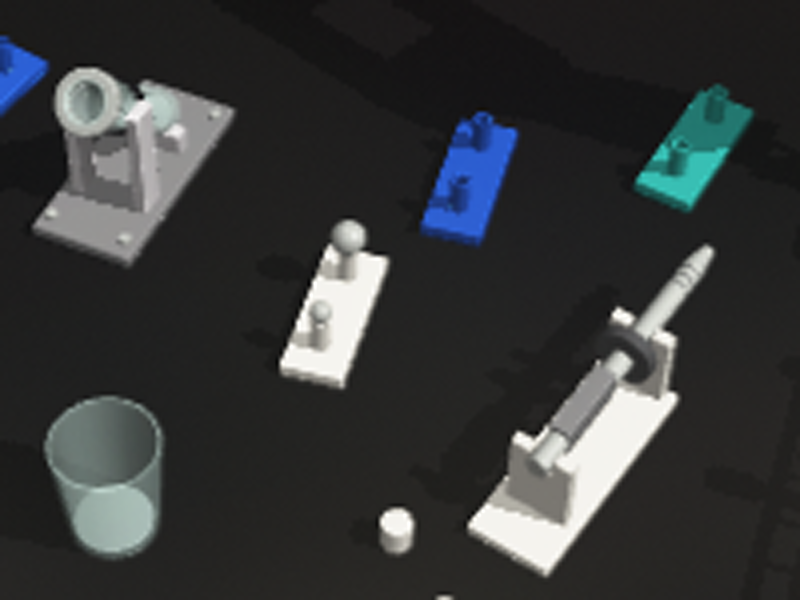

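View pics/t0z.png

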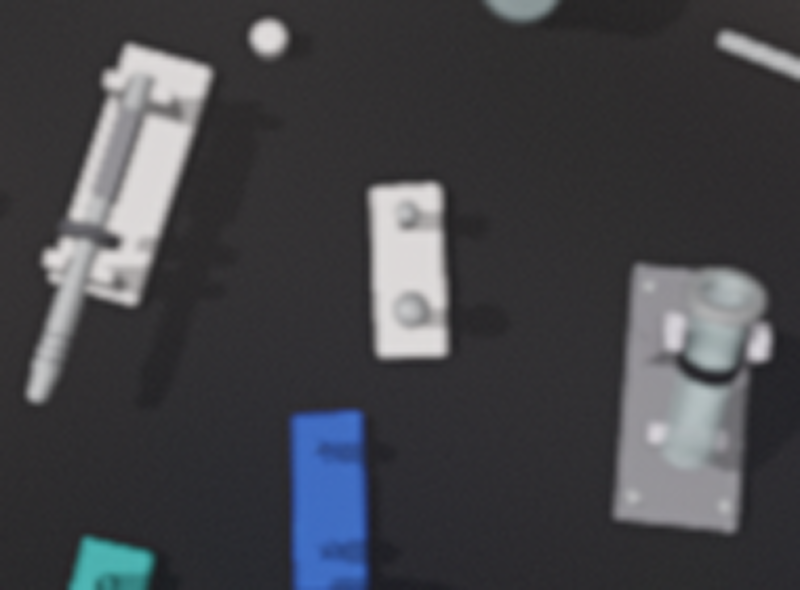

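```bash
cat > h.py <<'E'
import numpy as np, cv2
from plant import status, eyes
def sz(u,v): return ((u+.5)/4-.5+235,(v+.5)/4-.5+150)
def tz(u,v): return ((u+.5)*190/800-.5+225,(v+.5)*140/590-.5+150)
def ray(c,px):
    R=np.array(c["R"]);t=np.array(c["t"])
    d=np.array([(px[0]-c["cx"])/c["fx"],(px[1]-c["cy"])/c["fy"],1.])
    d=R.T@d; return -R.T@t,d/np.linalg.norm(d)
def plane(c,px,z):
    o,d=ray(c,px); return o+d*(z-o[2])/d[2]
def tri(cs,ps):
    A=np.zeros((3,3));b=np.zeros(3);L=[]
    for c,p in zip(cs,ps):
        o,d=ray(c,p);M=np.eye(3)-np.outer(d,d);A+=M;b+=M@o;L.append((o,M))
    X=np.linalg.solve(A,b); return X,[round(float(np.linalg.norm(M@(X-o)))*1000,1) for o,M in L]
def proj(c,X):
    q=np.array(c["R"])@X+np.array(c["t"]); return c["cx"]+c["fx"]*q[0]/q[2],c["cy"]+c["fy"]*q[1]/q[2]
E
python3 - <<'E'
from h import *
S=eyes.calibration("scene");T=eyes.calibration("top")
np.set_printoptions(precision=4,suppress=True)
for n,a,b in [("ball",(320,312),(407,213)),("big",(348,237),(411,308)),("mouth",(87,101),(731,297)),("tip",(709,250),(36,398)),("collar",(628,357),(91,235)),("tail",(540,458),(141,82))]:
    X,e=tri([S,T],[sz(*a),tz(*b)]); print(n,X,e,"planes")
print("ball planes",plane(S,sz(320,312),.046),plane(T,tz(407,213),.046))
print("big planes",plane(S,sz(348,237),.050),plane(T,tz(411,308),.050))
print("tip",plane(S,sz(709,250),.062),plane(T,tz(36,398),.062))
print("tail",plane(S,sz(540,458),.062),plane(T,tz(141,82),.062))
print("mouth",plane(S,sz(87,101),.125),plane(T,tz(731,297),.125))
for n,z,ps in [("plate T",.012,[(636,264),(614,520),(737,532)])]:
    for p in ps: print(n,plane(T,tz(*p),z))
for p in [(35,230),(130,265),(235,110)]: print("plate S",plane(S,sz(*p),.012))
for p in [(368,186),(441,182),(448,356),(377,358)]: print("bs T",plane(T,tz(*p),.012))
for p in [(282,368),(343,386),(388,260)]: print("bs S",plane(S,sz(*p),.012))
for p in [(125,42),(213,68),(137,305)]: print("rest T",plane(T,tz(*p),.010))
for p in [(470,527),(548,574),(678,400)]: print("rest S",plane(S,sz(*p),.010))
E
```

```text
ball [0.5227 0.0495 0.0486] [0.4, 0.4] planes
big [0.459  0.047  0.0561] [0.1, 0.1] planes
mouth [ 0.458  -0.144   0.1246] [1.2, 1.2] planes
tip [0.3985 0.284  0.0662] [0.8, 0.8] planes
collar [0.5037 0.2541 0.0623] [0.7, 0.7] planes
tail [0.6042 0.2235 0.0683] [0.4, 0.4] planes
ball planes [0.5207 0.0484 0.046 ] [0.523  0.0499 0.046 ]
big planes [0.4538 0.0451 0.05  ] [0.4598 0.0469 0.05  ]
tip [0.3943 0.2844 0.062 ] [0.399  0.2841 0.062 ]
tail [0.5997 0.2223 0.062 ] [0.6058 0.2248 0.062 ]
mouth [ 0.4583 -0.1425  0.125 ] [ 0.4583 -0.1451  0.125 ]
plate T [ 0.4957 -0.1053  0.012 ]
plate T [ 0.3254 -0.0878  0.012 ]
plate T [ 0.3182 -0.1686  0.012 ]
plate S [ 0.4892 -0.1807  0.012 ]
plate S [ 0.4975 -0.103   0.012 ]
plate S [ 0.3269 -0.0897  0.012 ]
bs T [0.5479 0.0762 0.012 ]
bs T [0.5511 0.0265 0.012 ]
bs T [0.4326 0.0215 0.012 ]
bs T [0.4309 0.0689 0.012 ]
bs S [0.549  0.0309 0.012 ]
bs S [0.5499 0.075  0.012 ]
bs S [0.4328 0.0679 0.012 ]
rest T [0.6483 0.2451 0.01  ]
rest T [0.6303 0.1839 0.01  ]
rest T [0.4655 0.2305 0.01  ]
rest S [0.6288 0.1881 0.01  ]
rest S [0.6462 0.2442 0.01  ]
rest S [0.4856 0.2902 0.01  ]
```

{"api": "send_rows", "payload": {
  "targets": [
    [40, [7.44, -13.33, 0], 2.6],
    [40, [7.44, -13.33, 0], 2.6],
    [40, [7.44, -13.33, 0], 2.6],
    [40, [7.44, -13.33, 0], 2.6],
    [40, [7.44, -13.33, 0], 2.6],
    [40, [7.44, -13.33, 0], 2.6],
    [40, [7.44, -13.33, 0], 2.6],
    [40, [7.44, -13.33, 0], 2.6],
    [40, [7.44, -13.33, 0], 2.6],
    [40, [7.44, -13.33, 0], 2.6],
    [40, [7.44, -13.33, 0], 2.6],
    [40, [7.44, -13.33, -1], 2.6]
  ],
  "force": 40
}}

```text
time: 1.35
position: [0.5173, 0.0642, 0.2189]
ee_rot: [0.048, 0.999, 0.0, 0.005]
contact_force: [1.0, 0.0, 0.3]
width: 0.468
```

{"api": "send_rows", "payload": {
  "targets": [
    [40, [0, 0, 0], 0],
    [40, [0, 0, 0], 0]
  ]
}}

```text
time: 1.55
position: [0.5123, 0.0658, 0.2135]
ee_rot: [0.049, 0.999, 0.0, -0.002]
contact_force: [-0.3, 0.2, 0.3]
width: 0.469
```

Run:
```python
from h import *
o=status.get_obs(); print({k:np.round(v,4).tolist() for k,v in o.items()})
c=eyes.calibration("wrist"); im=eyes.get_image("wrist"); cv2.imwrite("pics/w1.png",im[:,:,::-1]); print(o['time'])
np.save("pics/w1.npy",im); print({k:np.round(v,4).tolist() for k,v in c.items()})
```

```text
{'time': 1.55, 'joints': [-0.0085, 0.0141, 1.8927, 0.0006, 1.238, -1.4814], 'qvel': [0.0432, -0.0274, -0.0103, 0.0043, 0.0025, 0.0014], 'effort': [-1.011, -29.2864, -29.2543, -0.0935, -0.0292, -0.015], 'position': [0.5123, 0.0658, 0.2135], 'ee_rot': [0.049, 0.9988, 0.0002, -0.0016], 'contact_force': [-0.2855, 0.18, 0.2536], 'torque': [0.0409, 0.0414, 0.0095], 'width': 0.469}
1.55
{'fx': 309.7069, 'fy': 309.7069, 'cx': 314.3375, 'cy': 200.8389, 'R': [[0.0977, 0.9952, 0.0007], [0.9556, -0.094, 0.2793], [0.2781, -0.0266, -0.9602]], 't': [-0.1173, -0.512, 0.2119]}
```

View pics/w1.png

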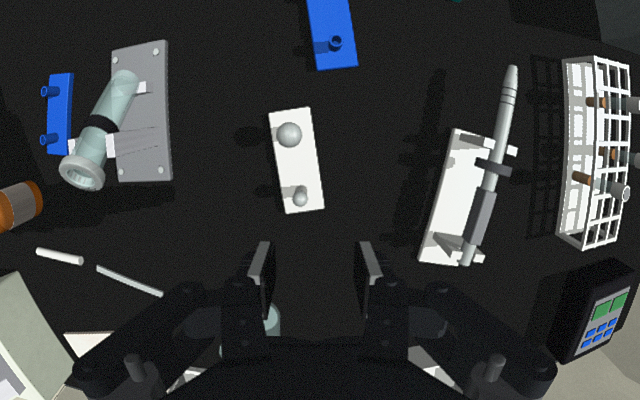

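Run:
```python
import cv2,numpy as np
w=np.load("pics/w1.npy")[:,:,::-1]
a=cv2.resize(w[95:225,255:340],None,fx=4.5,fy=4.5,interpolation=cv2.INTER_CUBIC)
b=cv2.resize(w[35:205,50:180],None,fx=3.4,fy=3.4,interpolation=cv2.INTER_CUBIC)
h=max(a.shape[0],b.shape[0]); o=np.zeros((h,a.shape[1]+b.shape[1],3),np.uint8)
o[:a.shape[0],:a.shape[1]]=a;o[:b.shape[0],a.shape[1]:]=b;print(a.shape,b.shape);cv2.imwrite("pics/w1z.png",o[:600,:])
```

```text
(585, 382, 3) (578, 442, 3)
```

View pics/w1z.png

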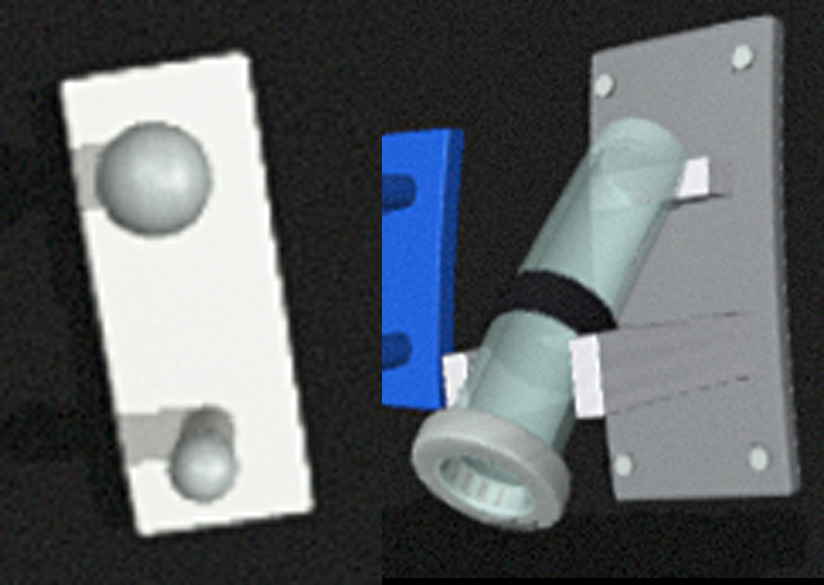

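```bash
cat >> h.py <<'E'
def fray(c,px):
    R=np.array(c["R"]);t=np.array(c["t"])
    q=np.array([px[0]-c["cx"],px[1]-c["cy"]]);r=np.linalg.norm(q);th=r/c["fx"]
    d=np.array([*(np.sin(th)*q/max(r,1e-9)),np.cos(th)]); return -R.T@t,R.T@d
def fplane(c,px,z):
    o,d=fray(c,px); return o+d*(z-o[2])/d[2]
def trir(rays):
    A=np.zeros((3,3));b=np.zeros(3);L=[]
    for o,d in rays:
        M=np.eye(3)-np.outer(d,d);A+=M;b+=M@o;L.append((o,M))
    X=np.linalg.solve(A,b); return X,[round(float(np.linalg.norm(M@(X-o)))*1000,1) for o,M in L]
E
python3 - <<'E'
from h import *
np.set_printoptions(precision=4,suppress=True)
W={'fx': 309.7069, 'fy': 309.7069, 'cx': 314.3375, 'cy': 200.8389, 'R': [[0.0977, 0.9952, 0.0007], [0.9556, -0.094, 0.2793], [0.2781, -0.0266, -0.9602]], 't': [-0.1173, -0.512, 0.2119]}
S=eyes.calibration("scene");T=eyes.calibration("top")
A=lambda u,v:(255+(u+.5)/4.5-.5,95+(v+.5)/4.5-.5)
B=lambda u,v:(50+(u-382+.5)/3.4-.5,35+(v+.5)/3.4-.5)
print("ball W",fplane(W,A(204,467),.046),trir([fray(W,A(204,467)),ray(S,sz(320,312)),ray(T,tz(407,213))]))
print("big W",fplane(W,A(154,180),.0505))
for p in [(62,84),(247,53),(313,508),(140,535)]: print(" bs",fplane(W,A(*p),.012))
print("mouth W",fplane(W,B(488,486),.125),trir([fray(W,B(488,486)),ray(S,sz(87,101)),ray(T,tz(731,297))]))
for p in [(592,53),(772,16),(790,493),(617,498)]: print(" pl",fplane(W,B(*p),.012))
for n,p,z in [("tip",(514,67),.062),("collar",(489,170),.062),("tail",(465,263),.062)]: print(n,fplane(W,p,z))
E
```

```text
ball W [0.5249 0.0517 0.046 ] (array([0.5233, 0.0504, 0.0494]), [1.7, 1.0, 1.0])
big W [0.4597 0.0483 0.0505]
 bs [0.4365 0.0255 0.012 ]
 bs [0.434  0.0701 0.012 ]
 bs [0.5476 0.0753 0.012 ]
 bs [0.5505 0.031  0.012 ]
mouth W [ 0.4635 -0.1401  0.125 ] (array([ 0.4603, -0.1429,  0.1247]), [3.8, 1.8, 3.0])
 pl [ 0.321  -0.1659  0.012 ]
 pl [ 0.3291 -0.0879  0.012 ]
 pl [ 0.4957 -0.1039  0.012 ]
 pl [ 0.4881 -0.181   0.012 ]
tip [0.3997 0.2882 0.062 ]
collar [0.5087 0.2511 0.062 ]
tail [0.6136 0.2286 0.062 ]
```

{"api": "send_rows", "payload": {
  "targets": [
    [34, [0.14, -0.2, -1.3], 0],
    [34, [0.27, -0.38, -2.5], 0],
    [34, [0.27, -0.38, -2.5], 0],
    [34, [0.27, -0.38, -2.5], 0],
    [34, [0.27, -0.38, -2.5], 0],
    [34, [0.27, -0.38, -2.5], 0]
  ]
}}

```text
time: 2.2
position: [0.5262, 0.0521, 0.1183]
ee_rot: [0.047, 0.999, 0.0, 0.003]
contact_force: [-0.2, -0.1, 0.5]
width: 0.401
```

```bash
cat > wl.py <<'E'
import sys,json
from h import *
n=sys.argv[1]
o=status.get_obs(); print({k:np.round(o[k],4).tolist() for k in ['time','position','ee_rot','contact_force','width']})
c=eyes.calibration("wrist"); im=eyes.get_image("wrist"); cv2.imwrite(f"pics/{n}.png",im[:,:,::-1])
json.dump({k:np.array(v).tolist() for k,v in c.items()},open(f"pics/{n}.json","w"))
E
python3 wl.py w2
```

```text
{'time': 2.2, 'position': [0.5262, 0.0521, 0.1183], 'ee_rot': [0.0472, 0.9989, 0.0001, 0.0032], 'contact_force': [-0.1976, -0.1287, 0.4672], 'width': 0.401}
```

View pics/w2.png

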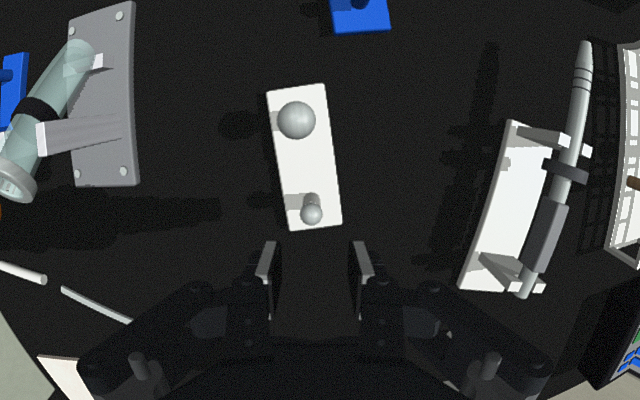

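Run:
```python
from h import *
import json
np.set_printoptions(precision=4,suppress=True)
W=json.load(open("pics/w2.json")); im=cv2.imread("pics/w2.png")
print("ball",fplane(W,(311.5,213.5),.046), "big",fplane(W,(297,119.5),.0505))
for p in [(266,92),(324,83),(343,222),(291,231)]: print(fplane(W,p,.012))
print(status.get_obs()['position'])
cv2.imwrite("pics/w2z.png",cv2.resize(im[170:300,240:390],None,fx=4,fy=4,interpolation=cv2.INTER_CUBIC))
```

```text
ball [0.5249 0.0519 0.046 ] big [0.4594 0.0489 0.0505]
[0.4364 0.0252 0.012 ]
[0.4342 0.0698 0.012 ]
[0.5465 0.0756 0.012 ]
[0.5504 0.0319 0.012 ]
[0.526  0.0519 0.118 ]
```

View pics/w2z.png

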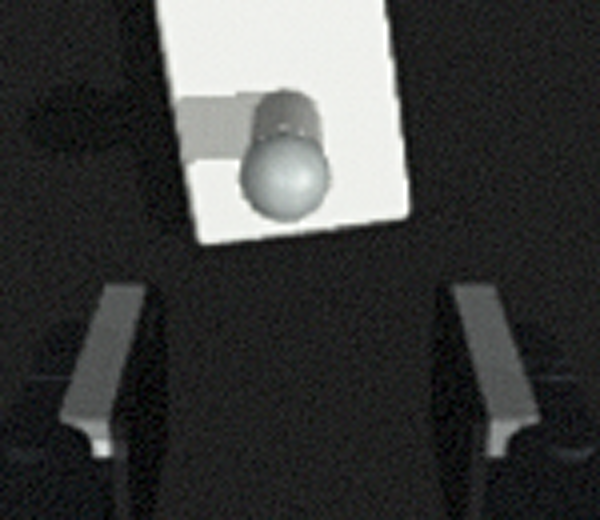

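{"api": "send_rows", "payload": {
  "targets": [
    [34, [-0.03, 0, -0.6], 0],
    [34, [-0.03, 0, -1.2], 0],
    [34, [-0.03, 0, -1.6], 0],
    [34, [-0.03, 0, -1.8], 0],
    [34, [-0.03, 0, -1.8], 0],
    [34, [-0.03, 0, -1.8], 0]
  ]
}}

```text
time: 2.85
position: [0.5238, 0.0514, 0.0441]
ee_rot: [0.048, 0.999, 0.0, 0.001]
contact_force: [0.7, 0.1, 0.6]
width: 0.399
```

```bash
python3 wl.py w3
```

```text
{'time': 2.85, 'position': [0.5238, 0.0514, 0.0441], 'ee_rot': [0.0477, 0.9989, 0.0, 0.0012], 'contact_force': [0.6634, 0.0856, 0.5959], 'width': 0.399}
```

View pics/w3.png

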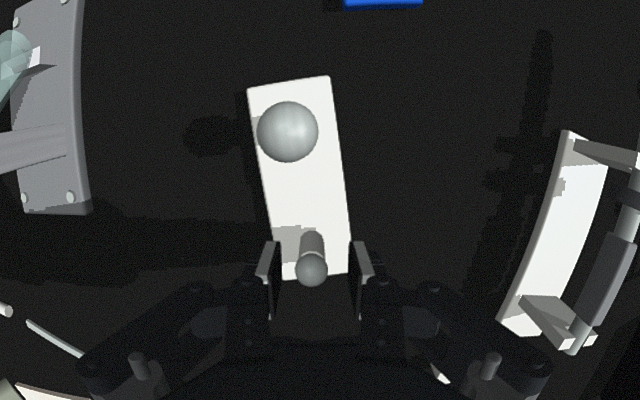

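{"api": "send_rows", "payload": {
  "targets": [
    [22, [0, 0.02, 0], 0],
    [10, [0, 0.02, 0], 0],
    [10, [0, 0.02, 0], 0],
    [10, [0, 0.02, 0], 0],
    [10, [0, 0.02, 0], 0]
  ],
  "force": 25
}}

```text
time: 3.4
position: [0.5236, 0.0504, 0.0441]
ee_rot: [0.047, 0.999, -0.002, 0.001]
contact_force: [-1.1, -5.5, 2.4]
width: 0.161
```

```bash
python3 wl.py w4
```

```text
{'time': 3.4, 'position': [0.5236, 0.0504, 0.0441], 'ee_rot': [0.0471, 0.9989, -0.0018, 0.0009], 'contact_force': [-1.0763, -5.4982, 2.4342], 'width': 0.1608}
```

View pics/w4.png

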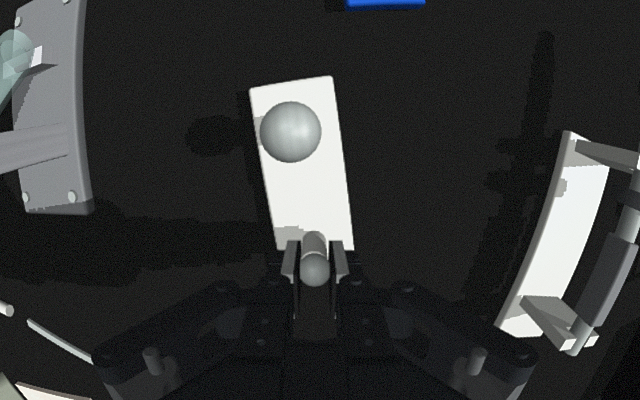

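{"api": "send_rows", "payload": {
  "targets": [
    [10, [0, 0, 0.15], 0],
    [10, [0, 0, 0.3], 0],
    [10, [0, 0, 0.6], 0],
    [10, [0, 0, 1], 0],
    [10, [0, 0, 1], 0]
  ]
}}

```text
time: 3.95
position: [0.5255, 0.0526, 0.0862]
ee_rot: [0.048, 0.999, 0.0, 0.003]
contact_force: [0.7, -0.1, 0.2]
width: 0.162
```

```bash
python3 wl.py w5
```

```text
{'time': 3.95, 'position': [0.5255, 0.0526, 0.0862], 'ee_rot': [0.0477, 0.9989, 0.0004, 0.0034], 'contact_force': [0.747, -0.1477, 0.1959], 'width': 0.1618}
```

View pics/w5.png

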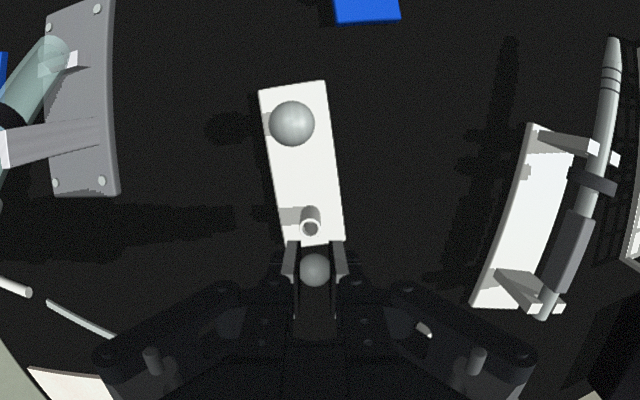

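{"api": "send_rows", "payload": {
  "targets": [
    [10, [0, 0, 1], 0],
    [10, [0, 0, 2], 0],
    [10, [-0.3, -0.9, 2.8], 0],
    [10, [-0.6, -1.9, 2.8], 0],
    [10, [-0.9, -2.9, 2.8], 0],
    [10, [-1.2, -3.9, 2.8], 0],
    [10, [-1.5, -4.5, 2.8], 0],
    [10, [-1.58, -4.81, 2.6], 0],
    [10, [-1.58, -4.81, 2.6], 0],
    [10, [-1.58, -4.81, 2.6], 0],
    [10, [-1.58, -4.81, 2.6], 0]
  ]
}}

```text
time: 5.1
position: [0.4598, -0.139, 0.1865]
ee_rot: [0.047, 0.999, 0.0, -0.0]
contact_force: [-0.0, 0.7, -0.4]
width: 0.158
```

```bash
python3 wl.py w6
python3 - <<'E'
from h import *
import json
W=json.load(open("pics/w5.json")); print(fplane(W,(315,270),.0882))
im=cv2.imread("pics/w6.png");cv2.imwrite("pics/w6z.png",cv2.resize(im[110:290,215:415],None,fx=3.3,fy=3.3,interpolation=cv2.INTER_CUBIC))
E
```

```text
{'time': 5.1, 'position': [0.4598, -0.139, 0.1865], 'ee_rot': [0.047, 0.9989, 0.0004, -0.0001], 'contact_force': [-0.0297, 0.7232, -0.3777], 'width': 0.1583}
[0.52733414 0.05435847 0.0882    ]
```

View pics/w6.png

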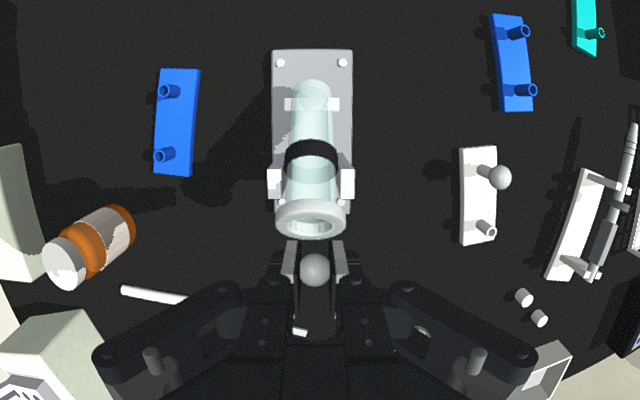

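View pics/w6z.png

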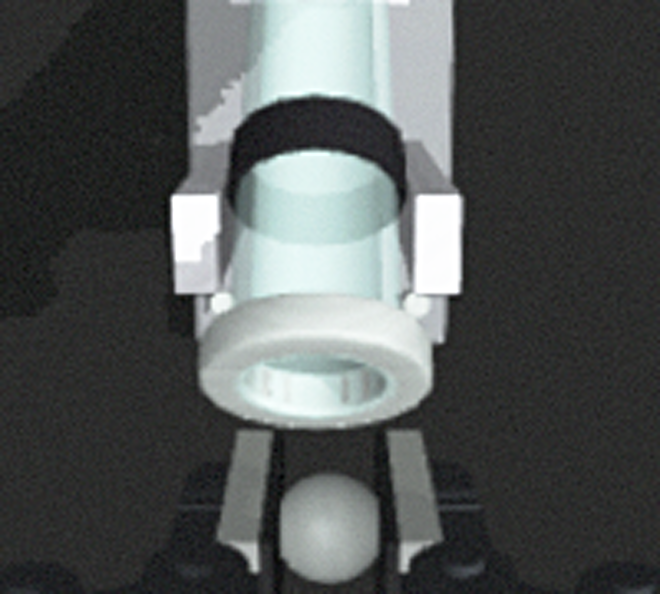

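Run:
```python
from h import *
import json
np.set_printoptions(precision=4,suppress=True)
W=json.load(open("pics/w6.json"))
B=lambda u,v:(215+(u+.5)/3.3-.5,110+(v+.5)/3.3-.5)
q=1/np.sqrt(2)
for r,n in [((238,382),"L"),((394,382),"R"),((316,382),"C")]: print(n,fplane(W,B(*r),.125))
print("bot lip",fplane(W,B(316,413),.125-.014*q)," top lip",fplane(W,B(316,352),.125+.014*q))
print("outer bot",fplane(W,B(316,428),.125-.024*q),"outer L,R",fplane(W,B(198,375),.125),fplane(W,B(432,375),.125))
print("ball",fplane(W,(314.5,270.5),.1885))
print("plate",[fplane(W,p,.012) for p in [(272,51),(352,50)]], [fplane(W,p,.105) for p in [(267,169),(354,169)]])
```

```text
L [ 0.4612 -0.1561  0.125 ]
R [ 0.4642 -0.1245  0.125 ]
C [ 0.4627 -0.1403  0.125 ]
bot lip [ 0.4736 -0.1415  0.1151]  top lip [ 0.4528 -0.1392  0.1349]
outer bot [ 0.4801 -0.1422  0.108 ] outer L,R [ 0.459  -0.1641  0.125 ] [ 0.4634 -0.1166  0.125 ]
ball [ 0.4619 -0.1376  0.1885]
plate [array([ 0.3228, -0.1659,  0.012 ]), array([ 0.3292, -0.0879,  0.012 ])] [array([ 0.4251, -0.1677,  0.105 ]), array([ 0.4309, -0.1065,  0.105 ])]
```

{"api": "send_rows", "payload": {
  "targets": [
    [10, [0.05, -0.07, -0.4], 0],
    [10, [0.05, -0.07, -0.7], 0],
    [10, [0.05, -0.07, -0.82], 0],
    [10, [0.05, -0.07, -0.82], 0],
    [10, [0.05, -0.07, -0.82], 0],
    [10, [0.05, -0.07, -0.82], 0]
  ]
}}

```text
time: 5.75
position: [0.4619, -0.1431, 0.1547]
ee_rot: [0.048, 0.999, -0.0, 0.001]
contact_force: [-0.2, -0.0, -0.2]
width: 0.161
```

```bash
python3 wl.py w7
python3 - <<'E'
from h import *
im=cv2.imread("pics/w7.png");cv2.imwrite("pics/w7z.png",cv2.resize(im[130:310,215:415],None,fx=3.3,fy=3.3,interpolation=cv2.INTER_CUBIC))
E
```

```text
{'time': 5.75, 'position': [0.4619, -0.1431, 0.1547], 'ee_rot': [0.0477, 0.9989, -0.0002, 0.0005], 'contact_force': [-0.1595, -0.0417, -0.2129], 'width': 0.1609}
```

View pics/w7z.png

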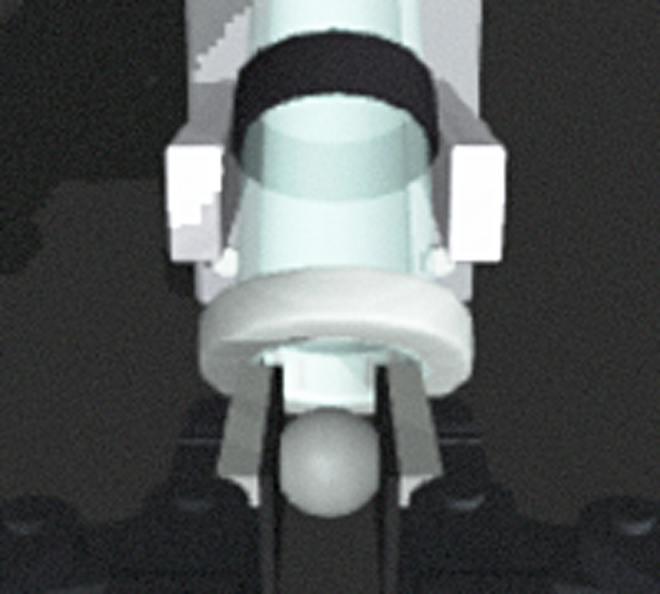

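{"api": "send_rows", "payload": {
  "targets": [
    [10, [0, 0.035, 0], 0],
    [10, [0, 0.035, 0], 0],
    [30, [0, 0.035, 0], 0],
    [30, [0, 0.035, 0], 0],
    [30, [0, 0.035, 0], 0],
    [30, [0, 0.035, 0], 0],
    [30, [0, 0.035, 0], 0]
  ]
}}

```text
time: 6.5
position: [0.4615, -0.1416, 0.154]
ee_rot: [0.048, 0.999, -0.0, 0.0]
contact_force: [0.8, -0.0, 0.3]
width: 0.353
```

```bash
python3 wl.py w8
python3 - <<'E'
from h import *
im=cv2.imread("pics/w8.png");cv2.imwrite("pics/w8z.png",cv2.resize(im[30:310,185:445],None,fx=2.1,fy=2.1,interpolation=cv2.INTER_CUBIC))
E
```

```text
{'time': 6.5, 'position': [0.4615, -0.1416, 0.154], 'ee_rot': [0.0478, 0.9989, -0.0, 0.0], 'contact_force': [0.7825, -0.0376, 0.2748], 'width': 0.3526}
```

View pics/w8z.png

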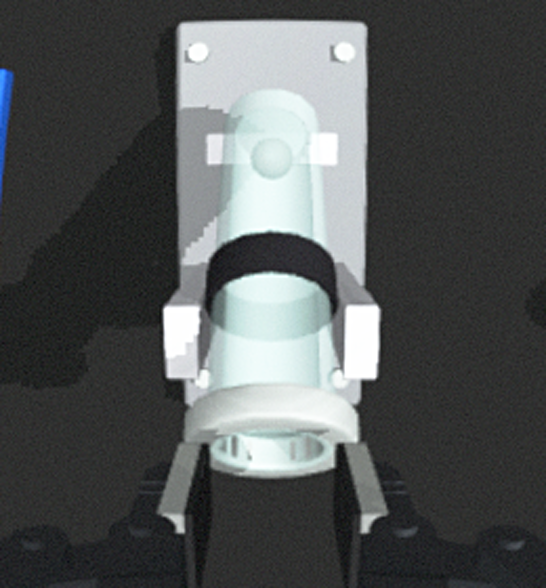

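{"api": "send_rows", "payload": {
  "targets": [
    [40, [0, 0, 1], 0],
    [40, [0, 0, 1.65], 0],
    [45, [0.25, 1.1, 1.65], -0.5],
    [45, [0.5, 2.3, 1.65], -1],
    [45, [0.8, 3.5, 1.65], -1.7],
    [45, [1.1, 4.7, 1.65], -1.7],
    [45, [1.4, 5.9, 1.65], -1.7],
    [45, [1.7, 7.1, 1.65], -1.7],
    [45, [2, 8.3, 1.65], -1.7],
    [45, [2.3, 9.2, 1.0], -1.7],
    [45, [2.4, 9.56, 0.6], -1.7],
    [45, [2.4, 9.56, 0.4], -1.7]
  ]
}}

```text
time: 7.75
position: [0.5564, 0.2427, 0.1677]
ee_rot: [0.135, 0.991, -0.0, -0.001]
contact_force: [0.3, 0.5, 0.0]
width: 0.527
```

{"api": "send_rows", "payload": {
  "targets": [
    [45, [0, 0, 0], 0],
    [45, [0, 0, 0], 0]
  ]
}}

```text
time: 7.95
position: [0.5575, 0.2398, 0.1703]
ee_rot: [0.137, 0.991, -0.0, 0.0]
contact_force: [0.6, 0.4, -0.9]
width: 0.528
```

```bash
python3 wl.py w9
```

```text
{'time': 7.95, 'position': [0.5575, 0.2398, 0.1703], 'ee_rot': [0.1368, 0.9906, -0.0002, 0.0], 'contact_force': [0.5757, 0.4198, -0.87], 'width': 0.5276}
```

View pics/w9.png

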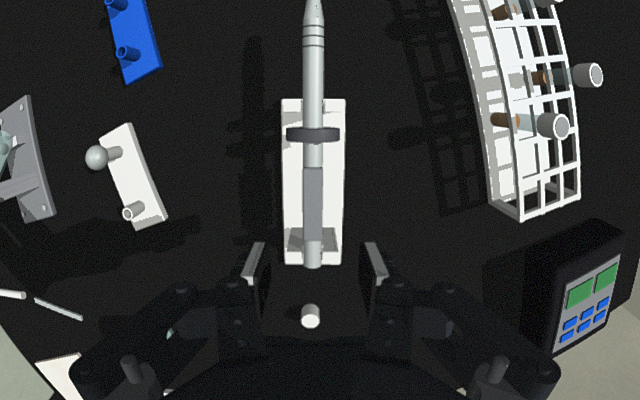

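Run:
```python
from h import *
import json
np.set_printoptions(precision=4,suppress=True)
W=json.load(open("pics/w9.json")); im=cv2.imread("pics/w9.png")
for n,p,z in [("grip front",(313,167),.073),("grip back",(313,240),.073),("tail",(312.5,268),.062),("collar L",(286.5,134),.062),("collar R",(339.5,134),.062),("collar C",(313,134),.062),("shaft@100",(313,100),.062),("line",(314,25),.062)]: print(n,fplane(W,p,z))
cv2.imwrite("pics/w9z.png",cv2.resize(im[90:290,250:380],None,fx=3,fy=3,interpolation=cv2.INTER_CUBIC))
```

```text
grip front [0.5283 0.2487 0.073 ]
grip back [0.5857 0.2324 0.073 ]
tail [0.6163 0.2233 0.062 ]
collar L [0.4993 0.2354 0.062 ]
collar R [0.5105 0.275  0.062 ]
collar C [0.505  0.2552 0.062 ]
shaft@100 [0.4795 0.2624 0.062 ]
line [0.4217 0.2794 0.062 ]
```

View pics/w9z.png

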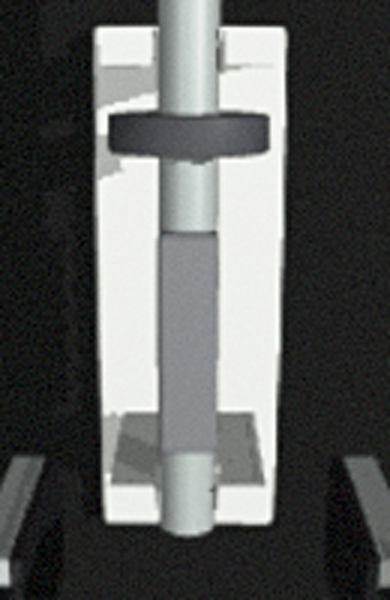

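{"api": "send_rows", "payload": {
  "targets": [
    [45, [0.03, 0.01, -1], 0],
    [45, [0.03, 0.01, -2], 0],
    [45, [0.03, 0.01, -2.7], 0],
    [40, [0.03, 0.01, -2.9], 0],
    [40, [0.03, 0.01, -2.9], 0],
    [40, [0.03, 0.01, -2.9], 0],
    [30, [0.03, 0.01, -2.9], 0],
    [20, [0.03, 0.01, -2.9], 0],
    [5, [0.03, 0.01, -2.9], 0],
    [5, [0.03, 0.01, -2.9], 0],
    [5, [0.03, 0.01, -2.9], 0],
    [5, [0.03, 0.01, -2.9], 0]
  ],
  "force": 25
}}

```text
time: 9.2
position: [0.5595, 0.2386, 0.0564]
ee_rot: [0.136, 0.991, -0.002, 0.001]
contact_force: [-1.8, -8.7, 8.0]
width: 0.184
```

```bash
python3 wl.py w10
```

```text
{'time': 9.2, 'position': [0.5595, 0.2386, 0.0564], 'ee_rot': [0.136, 0.9907, -0.0024, 0.0006], 'contact_force': [-1.8139, -8.6505, 8.0125], 'width': 0.1838}
```

View pics/w10.png

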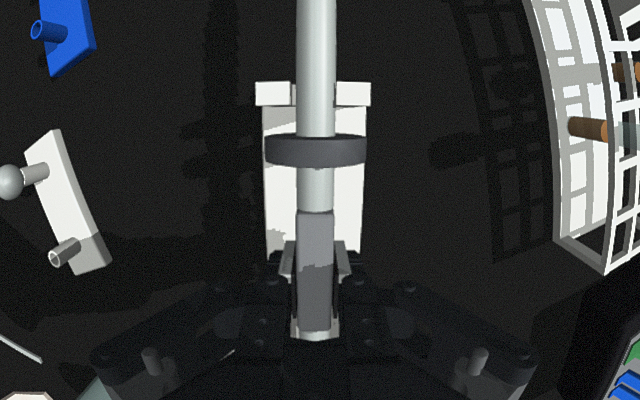

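{"api": "send_rows", "payload": {
  "targets": [
    [5, [0, 0, 0.3], 0],
    [5, [0, 0, 0.8], 0],
    [5, [0, 0, 1.5], 0],
    [5, [0, 0, 2.5], 0],
    [5, [0, 0, 3], 0],
    [5, [0, 0, 3], 0],
    [5, [0, 0, 3], 0]
  ]
}}

```text
time: 9.95
position: [0.5587, 0.2416, 0.1745]
ee_rot: [0.136, 0.991, 0.0, 0.001]
contact_force: [-0.2, -0.4, -2.3]
width: 0.183
```

```bash
python3 wl.py w11
python3 - <<'E'
from h import *
im=eyes.get_image("scene"); cv2.imwrite("pics/s1z.png",cv2.resize(im[130:300,300:500,::-1],None,fx=4,fy=3.4,interpolation=cv2.INTER_CUBIC)); np.save("pics/s1.npy",im)
E
```

```text
{'time': 9.95, 'position': [0.5587, 0.2416, 0.1745], 'ee_rot': [0.1362, 0.9907, 0.0004, 0.0006], 'contact_force': [-0.1859, -0.4142, -2.2717], 'width': 0.1829}
```

View pics/w11.png

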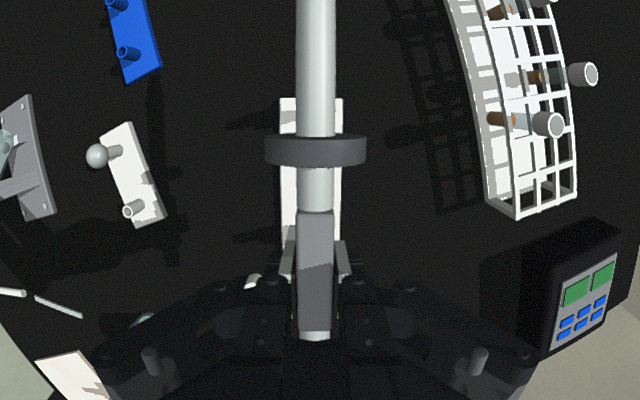

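View pics/s1z.png

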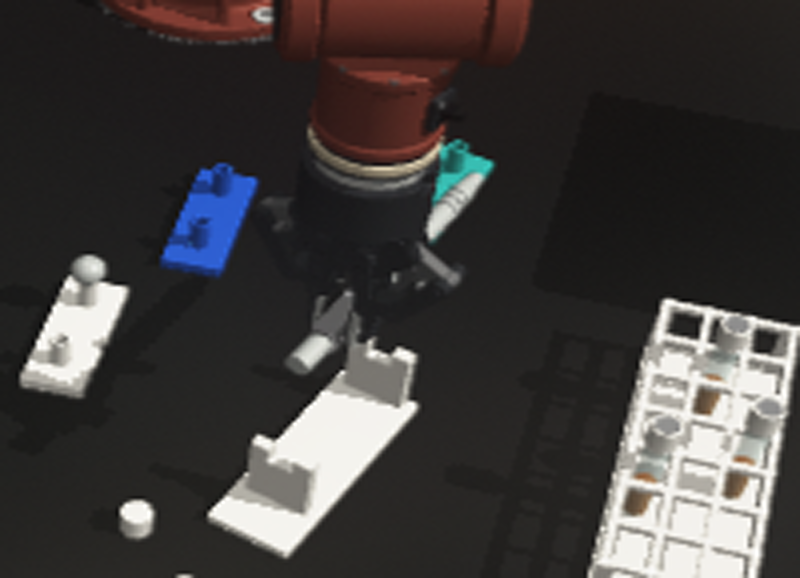

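Run:
```python
from h import *
np.set_printoptions(precision=3,suppress=True)
T=eyes.calibration("top")
for n,p,z in [("beaker rim",(350,134),.085),("reagent",(492,210),.12),("vial",(405,75),.104),("vial",(368,74),.104),("rackedge",(383,108),.06),("twz",(397,159),.005),("twz",(434,174),.005)]: print(n,plane(T,p,z))
M=np.array([.463,-.1403]);e=np.array([.9957,-.0927])
p=np.array(status.get_obs()['position']);print(p)
prev=None
L=167.5
rows=[(192.5,125,"pre")]
for ph in [45,40,35,30,25,20,15,12,10,8,7,6,5.2]:
    f=np.radians(ph);th=np.radians(45-ph);d=9.5/np.tan(f);r=L-d/np.cos(f);rows.append((r*np.cos(th),125+r*np.sin(th),ph))
rows.append((44.2,169.2,0))
for u,z,n in rows:
    w=M+e*u/1000; print(n,round(u,1),round(z,1),"TCP",np.array([*w,z/1000-.006]))
```

```text
beaker rim [ 0.701 -0.027  0.085]
reagent [ 0.487 -0.388  0.12 ]
vial [ 0.868 -0.18   0.104]
vial [ 0.869 -0.077  0.104]
rackedge [ 0.789 -0.124  0.06 ]
twz [ 0.656 -0.172  0.005]
twz [ 0.611 -0.279  0.005]
[0.557 0.241 0.172]
pre 192.5 125 TCP [ 0.655 -0.158  0.119]
45 154.1 125.0 TCP [ 0.616 -0.155  0.119]
40 152.1 138.3 TCP [ 0.614 -0.154  0.132]
35 148.6 151.2 TCP [ 0.611 -0.154  0.145]
30 143.4 163.4 TCP [ 0.606 -0.154  0.157]
25 136.3 174.6 TCP [ 0.599 -0.153  0.169]
20 126.6 184.0 TCP [ 0.589 -0.152  0.178]
15 113.3 190.4 TCP [ 0.576 -0.151  0.184]
12 102.2 191.3 TCP [ 0.565 -0.15   0.185]
10 92.4 189.7 TCP [ 0.555 -0.149  0.184]
8 79.3 184.7 TCP [ 0.542 -0.148  0.179]
7 70.6 180.1 TCP [ 0.533 -0.147  0.174]
6 59.5 173.2 TCP [ 0.522 -0.146  0.167]
5.2 48.2 165.1 TCP [ 0.511 -0.145  0.159]
0 44.2 169.2 TCP [ 0.507 -0.144  0.163]
```

{"api": "send_rows", "payload": {
  "targets": [
    [5, [0.1, -0.4, 0.6], 0],
    [5, [0.3, -1.2, 1], 0],
    [5, [0.55, -2.2, 1], 0.3],
    [5, [0.8, -3.2, 1], 0.6],
    [5, [1.05, -4.3, 1], 0.9],
    [5, [1.3, -5.4, 1], 1.2],
    [5, [1.6, -6.5, 1], 1.72],
    [5, [1.9, -7.6, 1], 1.72],
    [5, [2.2, -8.7, 1], 1.72],
    [5, [2.45, -9.6, 0.5], 1.72],
    [5, [2.55, -10, -0.2], 1.72],
    [5, [2.55, -10, -0.9], 1.72]
  ]
}}

```text
time: 11.25
position: [0.6601, -0.1619, 0.135]
ee_rot: [0.049, 0.999, -0.0, -0.001]
contact_force: [-0.1, -0.0, -2.3]
width: 0.182
```

{"api": "send_rows", "payload": {
  "targets": [
    [5, [0, 0, 0], 0],
    [5, [0, 0, 0], 0],
    [5, [0, 0, 0], 0]
  ]
}}

```text
time: 11.55
position: [0.6614, -0.1584, 0.1391]
ee_rot: [0.046, 0.999, -0.0, 0.001]
contact_force: [0.2, 0.8, -0.9]
width: 0.186
```

```bash
python3 wl.py w12
python3 - <<'E'
from h import *
im=eyes.get_image("scene"); cv2.imwrite("pics/s2z.png",cv2.resize(im[110:290,180:360,::-1],None,fx=4,fy=3.3,interpolation=cv2.INTER_CUBIC))
E
```

```text
{'time': 11.55, 'position': [0.6614, -0.1584, 0.1391], 'ee_rot': [0.0463, 0.9989, -0.0002, 0.0008], 'contact_force': [0.2477, 0.8217, -0.8696], 'width': 0.186}
```

View pics/w12.png

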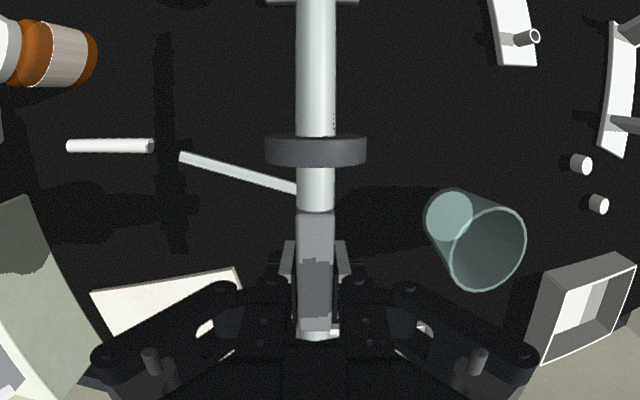

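View pics/s2z.png

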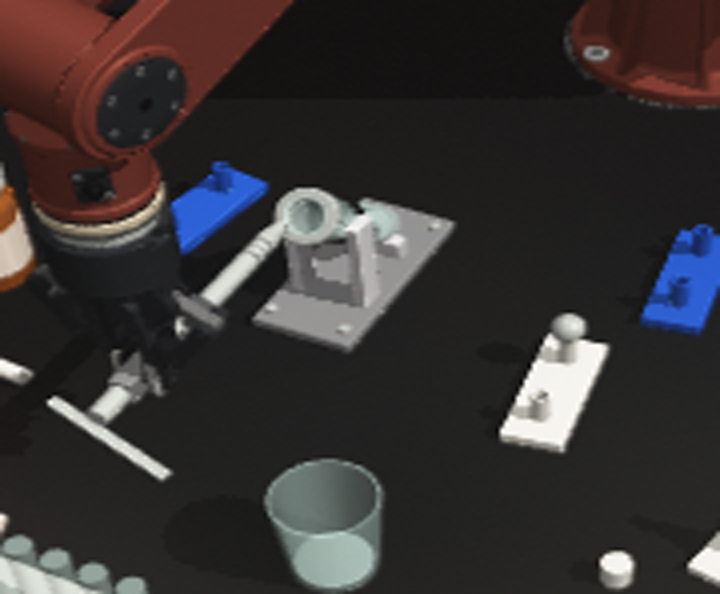

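Run:
```python
from h import *
np.set_printoptions(precision=4,suppress=True)
S=eyes.calibration("scene")
t=plane(S,(180+284.5/4-.5,110+226.5/3.3-.5),.145);M=np.array([.463,-.1403]);e=np.array([.9957,-.0927]);print(t,(t[:2]-M)@e,(t[:2]-M)@np.array([.0927,.9957]))
print(plane(S,(180+308/4-.5,110+214/3.3-.5),.125))
```

```text
[ 0.493  -0.1418  0.145 ] 0.030022046647284684 0.0013261111491823093
[ 0.4563 -0.1431  0.125 ]
```

{"api": "send_rows", "payload": {
  "targets": [
    [5, [0, 0, -0.25], 0],
    [5, [0, 0, -0.5], 0],
    [5, [-0.2, 0.02, -0.5], 0],
    [5, [-0.48, 0.045, -0.5], 0],
    [5, [-0.7, 0.065, -0.5], 0],
    [5, [-0.9, 0.085, -0.5], 0],
    [5, [-1.05, 0.1, -0.5], 0],
    [5, [-1.12, 0.105, -0.5], 0],
    [5, [-1.12, 0.105, -0.5], 0]
  ]
}}

```text
time: 12.55
position: [0.6156, -0.1546, 0.1183]
ee_rot: [0.047, 0.999, -0.0, 0.0]
contact_force: [-0.6, -0.9, -1.3]
width: 0.183
```

```bash
python3 wl.py w13
python3 - <<'E'
from h import *
im=eyes.get_image("scene"); cv2.imwrite("pics/s3z.png",cv2.resize(im[130:240,190:320,::-1],None,fx=6,fy=5.4,interpolation=cv2.INTER_CUBIC))
E
```

```text
{'time': 12.55, 'position': [0.6156, -0.1546, 0.1183], 'ee_rot': [0.0468, 0.9989, -0.0001, 0.0002], 'contact_force': [-0.6312, -0.928, -1.3369], 'width': 0.183}
```

View pics/s3z.png

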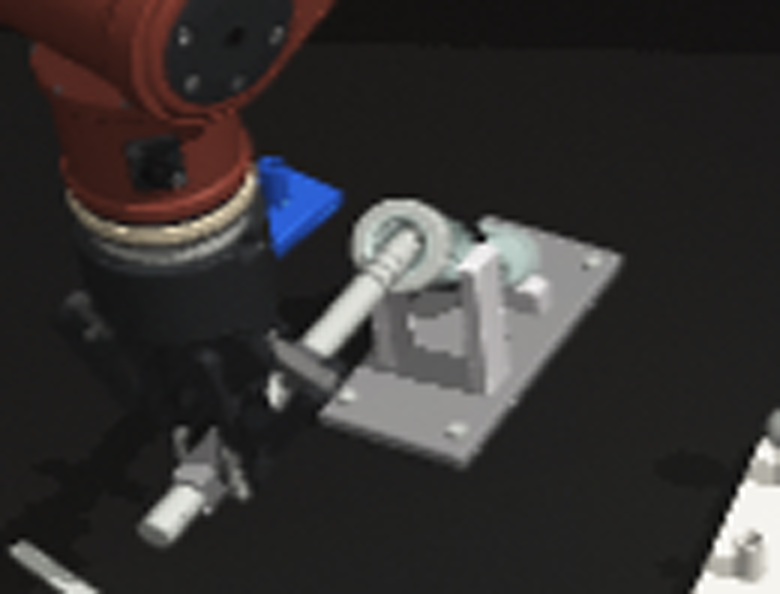

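View pics/w13.png

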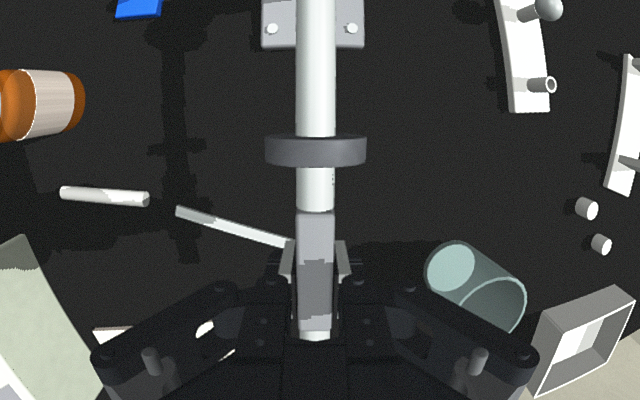

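{"api": "send_rows", "payload": {
  "targets": [
    [5, [-0.02, 0, 0.16], 0],
    [5, [-0.04, 0.005, 0.33], 0],
    [5, [-0.08, 0.01, 0.49], 0],
    [5, [-0.13, 0.01, 0.65], 0],
    [5, [-0.13, 0.01, 0.65], 0]
  ]
}}

```text
time: 13.15
position: [0.6117, -0.1547, 0.1461]
ee_rot: [0.047, 0.999, -0.001, 0.002]
contact_force: [2.1, -0.7, -2.3]
width: 0.184
```

```bash
python3 wl.py w14
python3 - <<'E'
from h import *
im=eyes.get_image("scene"); cv2.imwrite("pics/s4z.png",cv2.resize(im[130:240,190:320,::-1],None,fx=6,fy=5.4,interpolation=cv2.INTER_CUBIC))
E
```

```text
{'time': 13.15, 'position': [0.6117, -0.1547, 0.1461], 'ee_rot': [0.0466, 0.9989, -0.0006, 0.0016], 'contact_force': [2.09, -0.6651, -2.3072], 'width': 0.184}
```

View pics/s4z.png

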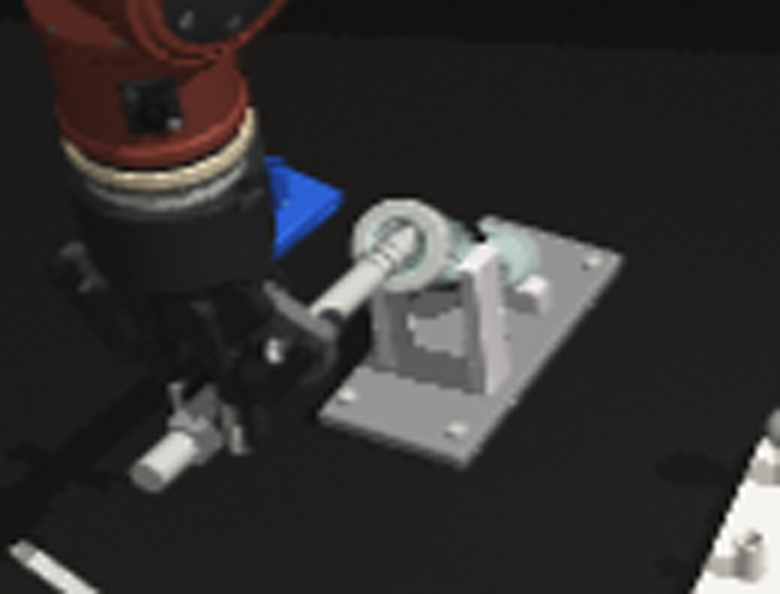

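View pics/w14.png

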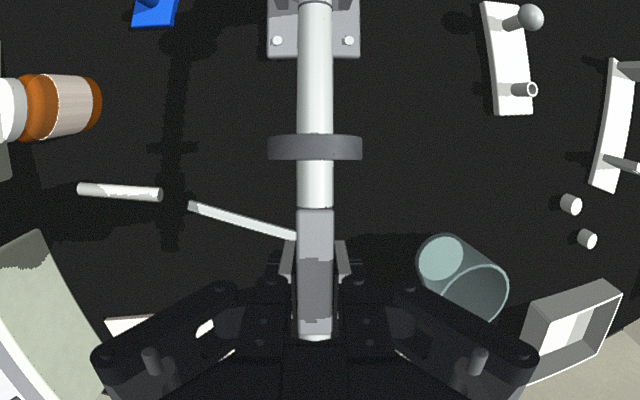

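{"api": "send_rows", "payload": {
  "targets": [
    [5, [-0.06, 0.01, 0.16], 0],
    [5, [-0.13, 0.015, 0.31], 0],
    [5, [-0.22, 0.02, 0.46], 0],
    [5, [-0.31, 0.03, 0.59], 0],
    [5, [-0.43, 0.04, 0.72], 0],
    [5, [-0.55, 0.05, 0.82], 0],
    [5, [-0.7, 0.065, 0.92], 0],
    [5, [-0.88, 0.08, 0.98], 0],
    [5, [-0.88, 0.08, 0.98], 0]
  ]
}}

```text
time: 14.15
position: [0.574, -0.1508, 0.1833]
ee_rot: [0.047, 0.999, 0.0, -0.001]
contact_force: [0.0, -0.5, -1.5]
width: 0.182
```

```bash
python3 wl.py w15
python3 - <<'E'
from h import *
im=eyes.get_image("scene"); cv2.imwrite("pics/s5z.png",cv2.resize(im[130:240,190:320,::-1],None,fx=6,fy=5.4,interpolation=cv2.INTER_CUBIC))
E
```

```text
{'time': 14.15, 'position': [0.574, -0.1508, 0.1833], 'ee_rot': [0.0467, 0.9989, 0.0001, -0.0009], 'contact_force': [0.0374, -0.5082, -1.4525], 'width': 0.182}
```

View pics/s5z.png

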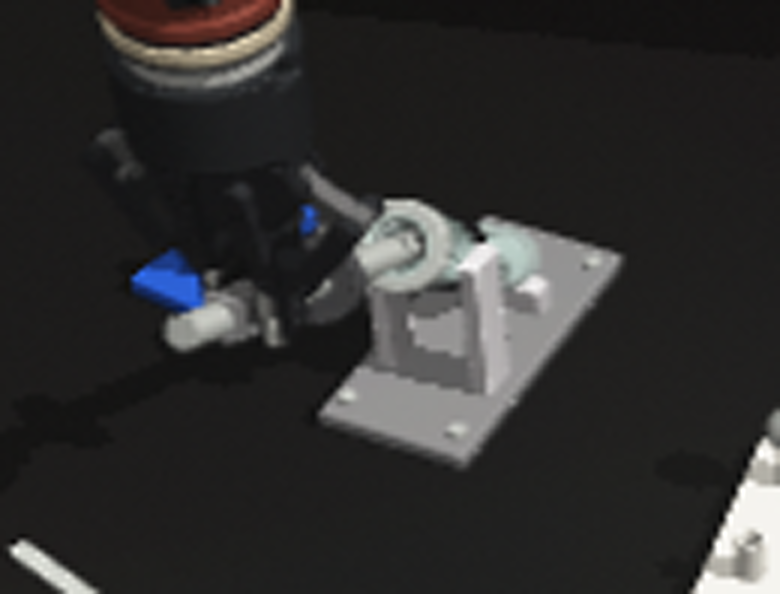

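View pics/w15.png

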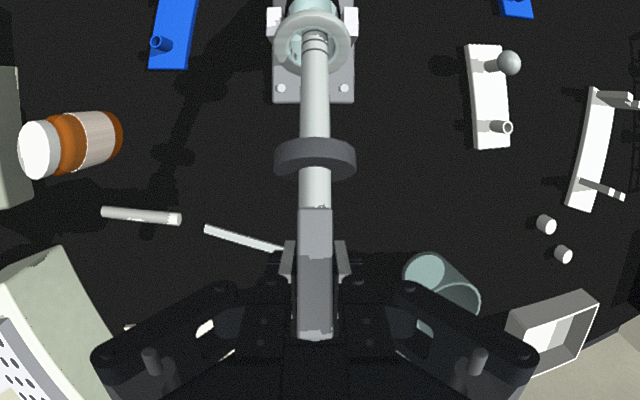

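{"api": "send_rows", "payload": {
  "targets": [
    [5, [-0.14, 0.01, 0.01], 0],
    [5, [-0.28, 0.025, 0.02], 0],
    [5, [-0.4, 0.04, 0], 0],
    [5, [-0.52, 0.05, -0.02], 0],
    [5, [-0.68, 0.06, -0.08], 0],
    [5, [-0.84, 0.08, -0.14], 0],
    [5, [-0.95, 0.09, -0.2], 0],
    [5, [-1.06, 0.1, -0.26], 0],
    [5, [-1.06, 0.1, -0.26], 0]
  ]
}}

```text
time: 15.15
position: [0.5318, -0.1467, 0.172]
ee_rot: [0.047, 0.999, 0.0, -0.001]
contact_force: [0.3, -0.6, -3.4]
width: 0.179
```

```bash
python3 wl.py w16
python3 - <<'E'
from h import *
im=eyes.get_image("scene"); cv2.imwrite("pics/s6z.png",cv2.resize(im[130:240,190:320,::-1],None,fx=6,fy=5.4,interpolation=cv2.INTER_CUBIC))
E
```

```text
{'time': 15.15, 'position': [0.5318, -0.1467, 0.172], 'ee_rot': [0.0467, 0.9989, 0.0002, -0.0011], 'contact_force': [0.258, -0.6226, -3.3659], 'width': 0.1793}
```

View pics/s6z.png

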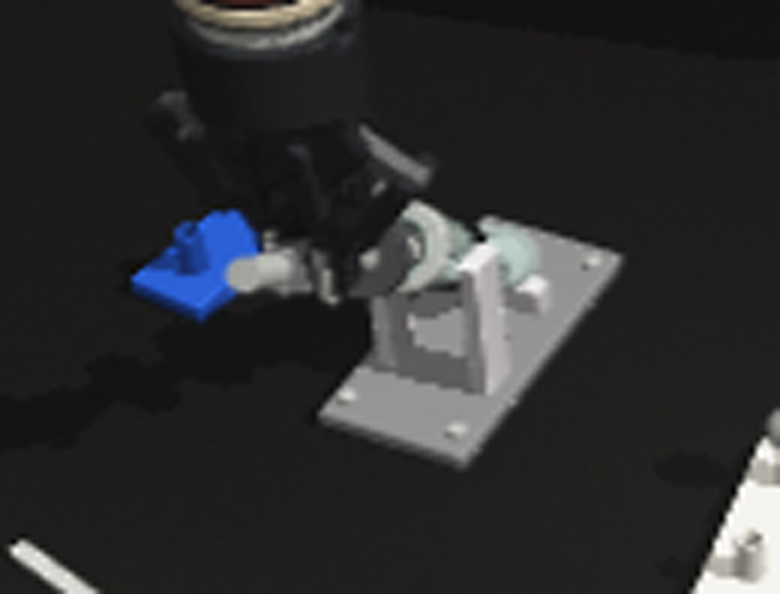

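View pics/w16.png

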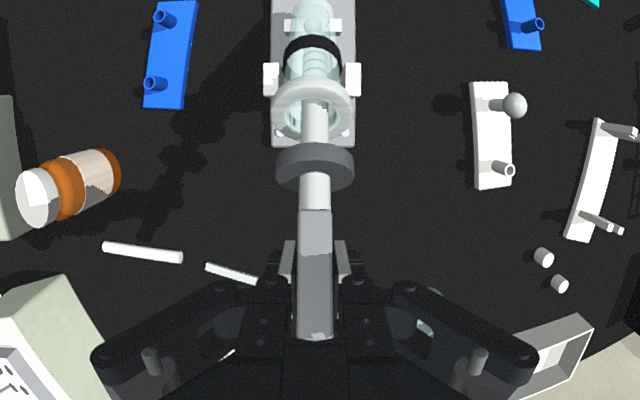

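{"api": "send_rows", "payload": {
  "targets": [
    [5, [-0.08, 0.005, 0.01], 0],
    [5, [-0.15, 0.015, 0.01], 0],
    [5, [-0.22, 0.02, -0.01], 0],
    [5, [-0.29, 0.03, -0.04], 0],
    [5, [-0.37, 0.035, -0.08], 0],
    [5, [-0.46, 0.045, -0.12], 0],
    [5, [-0.54, 0.05, -0.17], 0],
    [5, [-0.62, 0.06, -0.22], 0],
    [5, [-0.62, 0.06, -0.22], 0]
  ]
}}

```text
time: 16.15
position: [0.5072, -0.1444, 0.1633]
ee_rot: [0.047, 0.999, 0.0, -0.001]
contact_force: [1.2, -0.2, -2.9]
width: 0.183
```

```bash
python3 wl.py w17
python3 - <<'E'
from h import *
im=eyes.get_image("scene"); cv2.imwrite("pics/s7z.png",cv2.resize(im[130:240,190:320,::-1],None,fx=6,fy=5.4,interpolation=cv2.INTER_CUBIC))
im=cv2.imread("pics/w17.png"); cv2.imwrite("pics/w17z.png",cv2.resize(im[20:350,200:430],None,fx=1.8,fy=1.8,interpolation=cv2.INTER_CUBIC))
E
```

```text
{'time': 16.15, 'position': [0.5072, -0.1444, 0.1633], 'ee_rot': [0.0467, 0.9989, 0.0002, -0.001], 'contact_force': [1.1782, -0.185, -2.9055], 'width': 0.1832}
```

View pics/s7z.png

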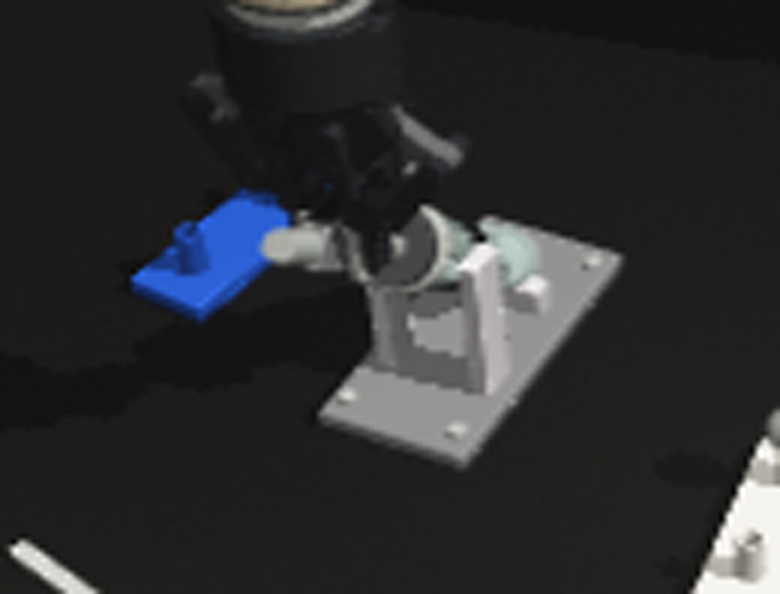

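View pics/w17z.png

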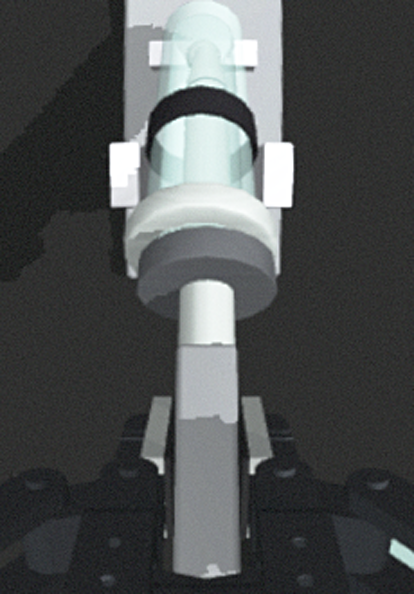

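{"api": "send_rows", "payload": {
  "targets": [
    [5, [-0.04, 0.005, -0.04], 0],
    [5, [-0.08, 0.01, -0.08], 0],
    [5, [-0.12, 0.01, -0.12], 0],
    [5, [-0.12, 0.01, -0.12], 0],
    [5, [-0.12, 0.01, -0.12], 0]
  ]
}}

```text
time: 16.75
position: [0.5055, -0.1445, 0.1613]
ee_rot: [0.047, 0.999, -0.0, 0.003]
contact_force: [3.7, 0.6, 5.1]
width: 0.181
```

```bash
python3 wl.py w18
python3 - <<'E'
from h import *
im=cv2.imread("pics/w18.png"); cv2.imwrite("pics/w18z.png",cv2.resize(im[20:240,200:430],None,fx=2.7,fy=2.7,interpolation=cv2.INTER_CUBIC))
E
```

```text
{'time': 16.75, 'position': [0.5055, -0.1445, 0.1613], 'ee_rot': [0.0469, 0.9989, -0.0003, 0.0025], 'contact_force': [3.6678, 0.5882, 5.1148], 'width': 0.1806}
```

View pics/w18z.png

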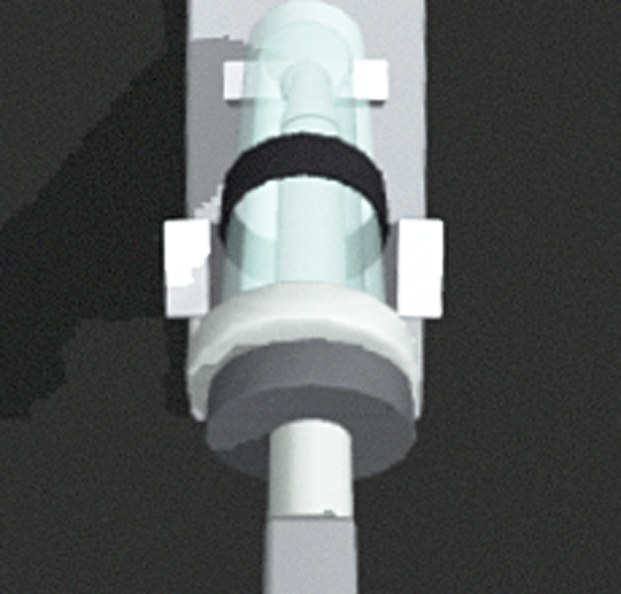

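{"api": "send_rows", "payload": {
  "targets": [
    [5, [-0.06, 0.005, -0.06], 0],
    [5, [-0.06, 0.005, -0.06], 0],
    [5, [-0.06, 0.005, -0.06], 0],
    [5, [-0.06, 0.005, -0.06], 0],
    [5, [-0.06, 0.005, -0.06], 0]
  ]
}}

```text
time: 17.3
position: [0.5055, -0.1448, 0.1611]
ee_rot: [0.047, 0.999, -0.001, 0.005]
contact_force: [4.7, 1.0, 10.6]
width: 0.185
```

```bash
python3 wl.py w19
python3 - <<'E'
from h import *
im=cv2.imread("pics/w19.png"); cv2.imwrite("pics/w19z.png",cv2.resize(im[20:240,200:430],None,fx=2.7,fy=2.7,interpolation=cv2.INTER_CUBIC))
im=eyes.get_image("top"); cv2.imwrite("pics/t2z.png",cv2.resize(im[190:290,340:440,::-1],None,fx=6,fy=6,interpolation=cv2.INTER_CUBIC))
E
```

```text
{'time': 17.3, 'position': [0.5055, -0.1448, 0.1611], 'ee_rot': [0.047, 0.9989, -0.0008, 0.0054], 'contact_force': [4.749, 1.038, 10.604], 'width': 0.1851}
```

View pics/w19z.png

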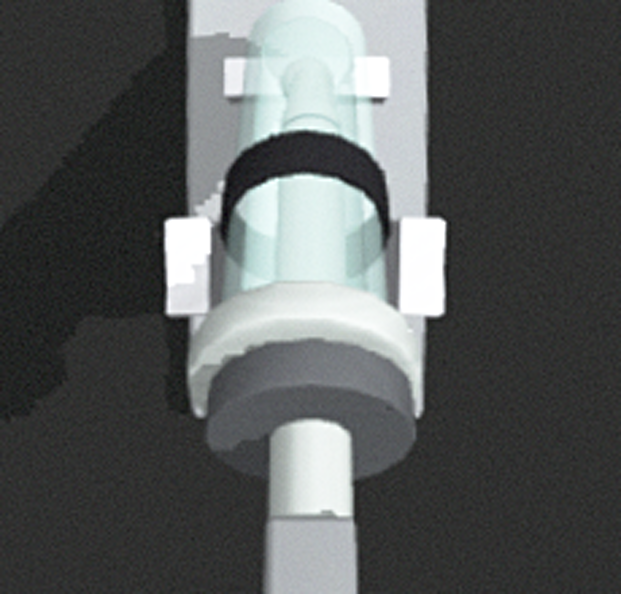

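Run:
```python
from h import *
import json
np.set_printoptions(precision=4,suppress=True)
W=json.load(open("pics/w19.json"));M=np.array([.463,-.1403,.125]);e=np.array([.9957,-.0927,0]);n=np.array([.0927,.9957,0])
B=lambda u,v:(200+(u+.5)/2.7-.5,20+(v+.5)/2.7-.5)
def pl(px):
    o,d=fray(W,px);k=((M-o)@n)/(d@n)
    X=o+d*k; return X,d
# sagittal intersection is ill-conditioned (camera lies in the plane), so compare angles: projected pixels of model points
def fp(X):
    q=np.array(W["R"])@X+np.array(W["t"]);r=np.hypot(q[0],q[1]);th=np.arctan2(r,q[2])
    return np.array([W["cx"],W["cy"]])+W["fx"]*th*q[:2]/r
z=np.array([0,0,1.]);q=.5**.5
for tilt in [-6,-3,0,3,6]:
  for gap in [0,5]:
    a=np.radians(45+tilt);ax=np.cos(a)*e+np.sin(a)*z;no=-np.sin(a)*e+np.cos(a)*z
    O=M+gap/1000*ax
    pts=[O+.010*ax,O+.03*ax+.011*no,O+.01*ax-.021*no,O+.01*ax+.021*no,O+.021*no]
    print(tilt,gap,[((fp(p)-[200,20]+.5)*2.7-.5).round(0).tolist() for p in pts])
print("rim top outer", ((fp(M+.024*(-q*e+q*z))-[200,20]+.5)*2.7-.5).round(0),"rim bottom",((fp(M-.024*(-q*e+q*z))-[200,20]+.5)*2.7-.5).round(0))
```

```text
-6 0 [[305.0, 433.0], [304.0, 507.0], [305.0, 474.0], [304.0, 381.0], [304.0, 333.0]]
-6 5 [[304.0, 456.0], [304.0, 534.0], [305.0, 495.0], [304.0, 406.0], [304.0, 357.0]]
-3 0 [[304.0, 432.0], [304.0, 501.0], [305.0, 478.0], [304.0, 374.0], [304.0, 328.0]]
-3 5 [[304.0, 454.0], [304.0, 527.0], [305.0, 498.0], [304.0, 398.0], [304.0, 351.0]]
0 0 [[304.0, 430.0], [304.0, 494.0], [305.0, 481.0], [304.0, 367.0], [304.0, 324.0]]
0 5 [[304.0, 452.0], [304.0, 520.0], [305.0, 501.0], [304.0, 390.0], [304.0, 345.0]]
3 0 [[304.0, 429.0], [304.0, 487.0], [305.0, 484.0], [304.0, 361.0], [304.0, 319.0]]
3 5 [[304.0, 450.0], [304.0, 512.0], [305.0, 504.0], [304.0, 383.0], [304.0, 339.0]]
6 0 [[304.0, 427.0], [304.0, 479.0], [305.0, 487.0], [304.0, 354.0], [304.0, 315.0]]
6 5 [[304.0, 448.0], [304.0, 503.0], [305.0, 506.0], [304.0, 375.0], [304.0, 334.0]]
rim top outer [304. 313.] rim bottom [305. 449.]
```

Run:
```python
from h import *
im=cv2.imread("pics/w19.png"); a=im[20:130,265:365]; a=cv2.normalize(a.astype(float)**1.0,None,0,255,cv2.NORM_MINMAX).astype(np.uint8)
b=im[130:240,265:365]
cv2.imwrite("pics/w19y.png",np.hstack([cv2.resize(a,None,fx=4,fy=5,interpolation=cv2.INTER_CUBIC),cv2.resize(b,None,fx=4,fy=5,interpolation=cv2.INTER_CUBIC)]))
```

View pics/w19y.png

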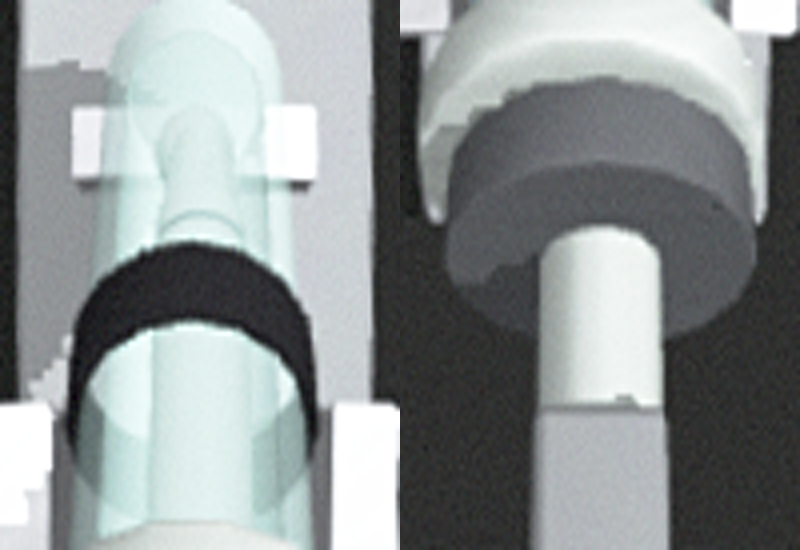

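View pics/t2z.png

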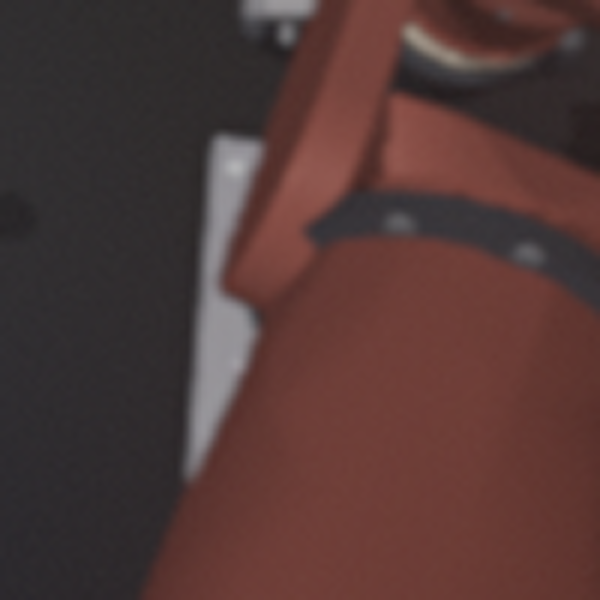

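Run:
```python
from h import *
import json
from scipy.optimize import least_squares
np.set_printoptions(precision=3,suppress=True)
W=json.load(open("pics/w19.json"));M=np.array([.463,-.1403,.125]);e=np.array([.9957,-.0927,0]);z=np.array([0,0,1.]);q=.5**.5
def fp(X):
    c=np.array(W["R"])@X+np.array(W["t"]);r=np.hypot(c[0],c[1]);return np.array([W["cx"],W["cy"]])+W["fx"]*np.arctan2(r,c[2])*c[:2]/r
A=q*e+q*z;N=-q*e+q*z
def pts(t,s,w):
    a=np.radians(45+t);ax=np.cos(a)*e+np.sin(a)*z;no=-np.sin(a)*e+np.cos(a)*z
    O=M+s/1000*A+w/1000*N
    return [O+.01*ax-.021*no,O+.01*ax+.021*no,O+.021*no,O+.03*ax+.011*no],O-.105*ax+.005*no
ob=np.array([197.6,162.3,145.8,211.4])
f=lambda p:[fp(x)[1]-o for x,o in zip(pts(*p)[0],ob)]
r=least_squares(f,[0,0,0]);print(r.x,r.fun)
for w in [-6,-4,-2,0]:
    r2=least_squares(lambda p:f([p[0],p[1],w]),[0,0]);print(w,r2.x,np.array(r2.fun),"tip row",fp(pts(r2.x[0],r2.x[1],w)[1]))
for t in [-6,0]: print("tip",t,fp(pts(t,0,0)[1]))
print("ball",fp(M-.117*A-.006*N), "rim rows",fp(M+.024*N),fp(M+.024*N-.01*A),"black? tube end",fp(M-.125*A+.014*N),fp(M-.125*A-.014*N))
```

```text
[-6.048  2.754  1.933] [ 0.15   0.925 -0.721 -0.353]
-6 [-4.977 -1.884] [ 0.157  1.542  1.121 -2.499] tip row [312.957  43.745]
-4 [-5.235 -0.711] [ 0.167  1.389  0.674 -1.983] tip row [312.939  41.945]
-2 [-5.5    0.459] [ 0.17   1.234  0.216 -1.45 ] tip row [312.919  40.094]
0 [-5.774  1.627] [ 0.164  1.077 -0.255 -0.901] tip row [312.9   38.19]
tip -6 [312.904  36.652]
tip 0 [312.97   47.772]
ball [313.071  50.742] rim rows [312.206 135.624] [312.284 120.645] black? tube end [313.001  25.256] [313.135  53.153]
```

Run:
```python
from h import *
import json
from scipy.optimize import least_squares
np.set_printoptions(precision=3,suppress=True)
W=json.load(open("pics/w19.json"));M=np.array([.463,-.1403,.125]);e=np.array([.9957,-.0927,0]);z=np.array([0,0,1.]);q=.5**.5
def fp(X):
    c=np.array(W["R"])@X+np.array(W["t"]);r=np.hypot(c[0],c[1]);return np.array([W["cx"],W["cy"]])+W["fx"]*np.arctan2(r,c[2])*c[:2]/r
A=q*e+q*z;N=-q*e+q*z
def pts(t,s,w):
    a=np.radians(45+t);ax=np.cos(a)*e+np.sin(a)*z;no=-np.sin(a)*e+np.cos(a)*z
    O=M+s/1000*A+w/1000*N
    return [O+.01*ax-.021*no,O+.01*ax+.021*no,O+.021*no,O+.03*ax+.011*no],O-.105*ax+.005*no
for b in [3.8]:
  ob=np.array([197.6,162.3,145.8,211.4])-b
  f=lambda p:[fp(x)[1]-o for x,o in zip(pts(*p)[0],ob)]
  for w in [-6,-4,-2,0,2]:
    r2=least_squares(lambda p:f([p[0],p[1],w]),[0,0]);print(w,r2.x,np.array(r2.fun),"tip row",fp(pts(r2.x[0],r2.x[1],w)[1])+[0,b])
```

```text
-6 [-5.52  -4.411] [ 0.153  1.637  1.394 -2.81 ] tip row [312.962  44.846]
-4 [-5.776 -3.204] [ 0.166  1.483  0.951 -2.3  ] tip row [312.943  43.062]
-2 [-6.039 -2.   ] [ 0.172  1.328  0.496 -1.774] tip row [312.924  41.227]
0 [-6.311 -0.798] [ 0.17   1.171  0.029 -1.231] tip row [312.904  39.34 ]
2 [-6.591  0.402] [ 0.16   1.013 -0.45  -0.671] tip row [312.884  37.398]
```

{"api": "send_rows", "payload": {
  "targets": [
    [5, [-0.05, 0.005, 0.05], 0],
    [5, [-0.1, 0.01, 0.1], 0],
    [5, [-0.14, 0.015, 0.12], 0],
    [5, [-0.14, 0.015, 0.12], 0],
    [5, [-0.14, 0.015, 0.12], 0]
  ]
}}

```text
time: 17.9
position: [0.5001, -0.1447, 0.1645]
ee_rot: [0.047, 0.999, -0.001, 0.006]
contact_force: [8.9, -0.8, 3.2]
width: 0.182
```

```bash
python3 wl.py w20;  python3 - <<'E'
from h import *
im=cv2.imread("pics/w20.png"); a=im[20:130,265:365]
b=im[130:240,265:365]
cv2.imwrite("pics/w20y.png",np.hstack([cv2.resize(a,None,fx=4,fy=5,interpolation=cv2.INTER_CUBIC),cv2.resize(b,None,fx=4,fy=5,interpolation=cv2.INTER_CUBIC)]))
E
```

```text
{'time': 17.9, 'position': [0.5001, -0.1447, 0.1645], 'ee_rot': [0.047, 0.9989, -0.0014, 0.006], 'contact_force': [8.8527, -0.7823, 3.1656], 'width': 0.1815}
```

View pics/w20y.png

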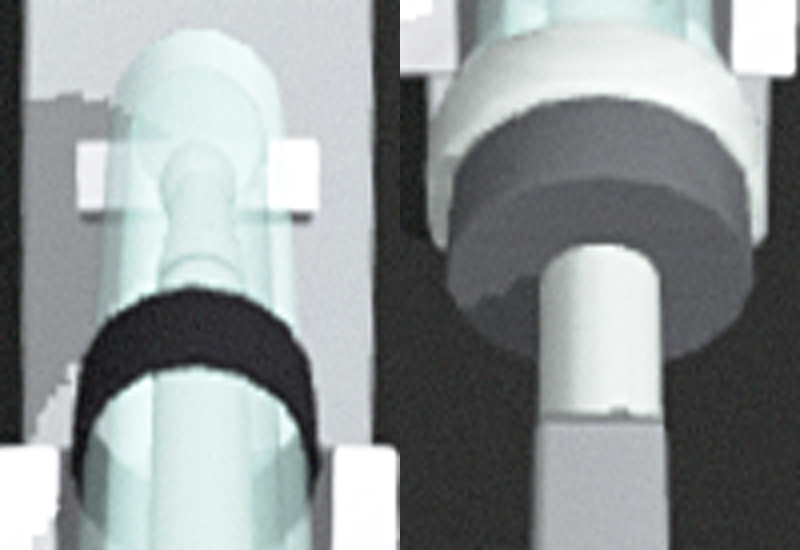

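Run:
```python
from h import *
import json
from scipy.optimize import least_squares
np.set_printoptions(precision=3,suppress=True)
W=json.load(open("pics/w20.json"));M=np.array([.463,-.1403,.125]);e=np.array([.9957,-.0927,0]);z=np.array([0,0,1.]);q=.5**.5
def fp(X):
    c=np.array(W["R"])@X+np.array(W["t"]);r=np.hypot(c[0],c[1]);return np.array([W["cx"],W["cy"]])+W["fx"]*np.arctan2(r,c[2])*c[:2]/r
A=q*e+q*z;N=-q*e+q*z
def pts(t,s,w):
    a=np.radians(45+t);ax=np.cos(a)*e+np.sin(a)*z;no=-np.sin(a)*e+np.cos(a)*z
    O=M+s/1000*A+w/1000*N
    return [O+.01*ax-.021*no,O+.01*ax+.021*no,O+.021*no,O+.03*ax+.011*no],O-.105*ax+.005*no
print("rim",fp(M+.024*N),fp(M+.024*N-.01*A),"ball",fp(M-.117*A-.006*N))
for b in [0,3.8]:
  ob=np.array([202.3,165.9,149.3,213.4])-b
  f=lambda p:[fp(x)[1]-o for x,o in zip(pts(*p)[0],ob)]
  for w in [-6,-4,-2,0,2]:
    r2=least_squares(lambda p:f([p[0],p[1],w]),[0,0]);print(w,r2.x,np.array(r2.fun),"tip row",fp(pts(r2.x[0],r2.x[1],w)[1])+[0,b])
```

```text
rim [313.145 145.763] [313.201 130.711] ball [313.775  57.592]
-6 [-2.209 -4.209] [-0.042  1.235  1.884 -2.713] tip row [313.717  54.298]
-4 [-2.453 -3.067] [-0.007  1.081  1.462 -2.236] tip row [313.703  52.641]
-2 [-2.704 -1.926] [ 0.022  0.924  1.03  -1.744] tip row [313.689  50.94 ]
0 [-2.962 -0.788] [ 0.045  0.766  0.587 -1.238] tip row [313.675  49.192]
2 [-3.228  0.348] [ 0.061  0.605  0.131 -0.715] tip row [313.66   47.395]
-6 [-2.758 -6.8  ] [-0.06   1.331  2.144 -3.002] tip row [313.72   55.322]
-4 [-3.    -5.624] [-0.023  1.177  1.726 -2.531] tip row [313.706  53.679]
-2 [-3.249 -4.45 ] [ 0.009  1.02   1.297 -2.045] tip row [313.691  51.992]
0 [-3.506 -3.278] [ 0.035  0.862  0.857 -1.545] tip row [313.677  50.259]
2 [-3.77  -2.109] [ 0.055  0.701  0.405 -1.028] tip row [313.662  48.477]
```

{"api": "send_rows", "payload": {
  "targets": [
    [5, [-0.05, 0.005, -0.06], 0],
    [5, [-0.08, 0.005, -0.08], 0],
    [5, [-0.08, 0.005, -0.08], 0],
    [5, [-0.08, 0.005, -0.08], 0],
    [5, [-0.08, 0.005, -0.08], 0]
  ]
}}

```text
time: 18.45
position: [0.5, -0.1448, 0.1645]
ee_rot: [0.047, 0.999, -0.002, 0.01]
contact_force: [11.6, 1.0, 10.9]
width: 0.182
```

```bash
python3 wl.py w21;  python3 - <<'E'
from h import *
im=cv2.imread("pics/w21.png"); a=im[20:130,265:365]
b=im[130:240,265:365]
cv2.imwrite("pics/w21y.png",np.hstack([cv2.resize(a,None,fx=4,fy=5,interpolation=cv2.INTER_CUBIC),cv2.resize(b,None,fx=4,fy=5,interpolation=cv2.INTER_CUBIC)]))
E
```

```text
{'time': 18.45, 'position': [0.5, -0.1448, 0.1645], 'ee_rot': [0.0472, 0.9988, -0.0016, 0.0095], 'contact_force': [11.6329, 1.0365, 10.9469], 'width': 0.1822}
```

View pics/w21y.png

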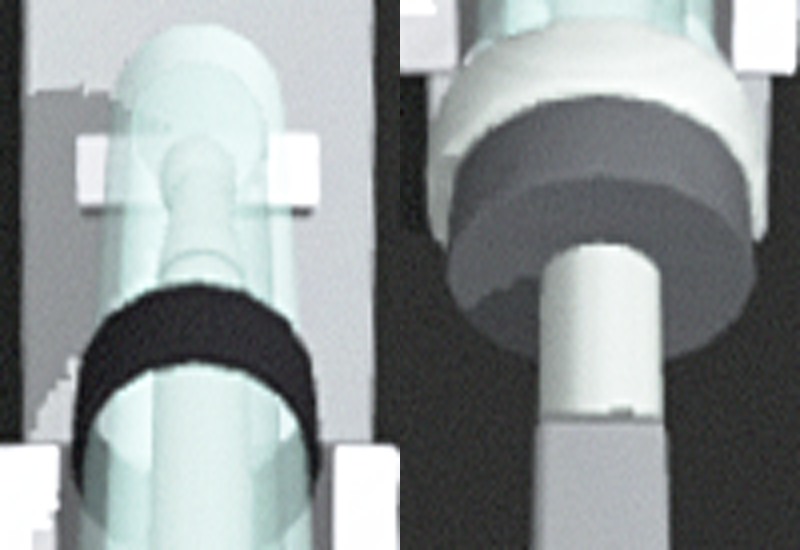

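{"api": "send_rows", "payload": {
  "targets": [
    [5, [0.2, -0.02, 0.2], 0],
    [5, [0.4, -0.04, 0.39], 0],
    [5, [0.6, -0.055, 0.59], 0],
    [5, [0.8, -0.075, 0.78], 0],
    [5, [1.0, -0.09, 0.98], 0],
    [5, [1.2, -0.11, 1.18], 0],
    [5, [1.2, -0.11, 1.18], 0]
  ]
}}

```text
time: 19.2
position: [0.5423, -0.1482, 0.2075]
ee_rot: [0.047, 0.999, -0.001, 0.002]
contact_force: [0.4, -0.4, -1.9]
width: 0.185
```

```bash
python3 wl.py w22
python3 - <<'E'
from h import *
im=eyes.get_image("scene"); cv2.imwrite("pics/s8z.png",cv2.resize(im[120:240,190:320,::-1],None,fx=6,fy=5,interpolation=cv2.INTER_CUBIC))
E
```

```text
{'time': 19.2, 'position': [0.5423, -0.1482, 0.2075], 'ee_rot': [0.0466, 0.9989, -0.0006, 0.0017], 'contact_force': [0.3536, -0.3749, -1.8855], 'width': 0.1851}
```

View pics/w22.png

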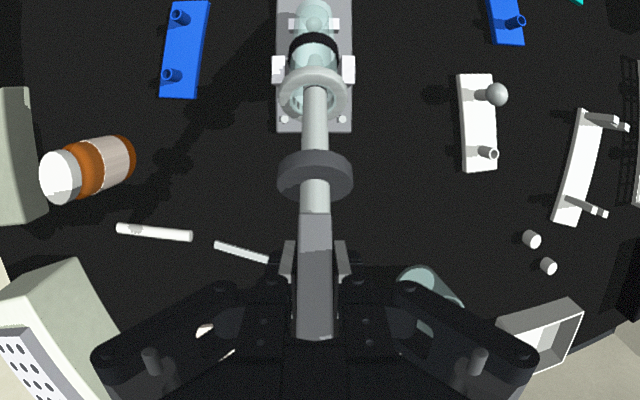

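View pics/s8z.png

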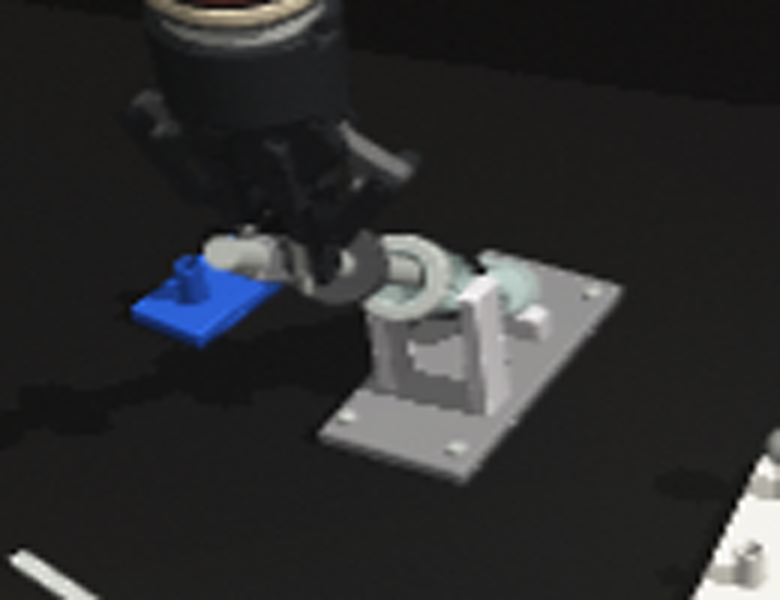

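{"api": "send_rows", "payload": {
  "targets": [
    [5, [0.18, -0.015, 0.18], 0],
    [5, [0.36, -0.03, 0.35], 0],
    [5, [0.54, -0.05, 0.52], 0],
    [5, [0.7, -0.065, 0.68], 0],
    [5, [0.83, -0.075, 0.56], 0],
    [5, [0.95, -0.09, 0.44], 0],
    [5, [1.07, -0.1, 0.29], 0],
    [5, [1.18, -0.11, 0.14], 0],
    [5, [1.28, -0.12, -0.03], 0],
    [5, [1.38, -0.13, -0.19], 0],
    [5, [1.38, -0.13, -0.19], 0]
  ]
}}

```text
time: 20.4
position: [0.595, -0.1526, 0.1962]
ee_rot: [0.047, 0.999, 0.0, -0.001]
contact_force: [-0.3, 0.2, -1.3]
width: 0.181
```

```bash
python3 wl.py w23
python3 - <<'E'
from h import *
im=eyes.get_image("scene"); cv2.imwrite("pics/s9z.png",cv2.resize(im[120:240,190:320,::-1],None,fx=6,fy=5,interpolation=cv2.INTER_CUBIC))
E
```

```text
{'time': 20.4, 'position': [0.595, -0.1526, 0.1962], 'ee_rot': [0.0467, 0.9989, 0.0004, -0.0011], 'contact_force': [-0.2584, 0.2354, -1.2984], 'width': 0.1813}
```

View pics/w23.png

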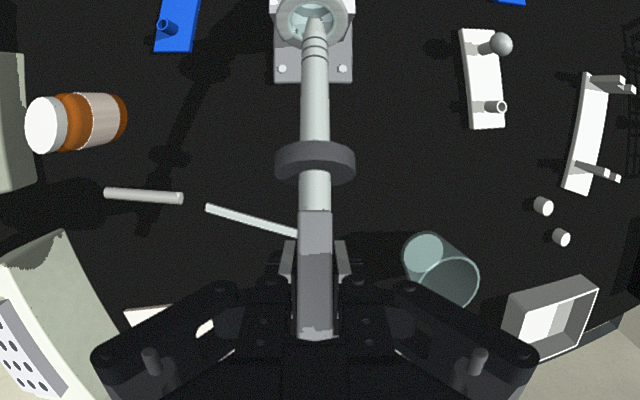

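View pics/s9z.png

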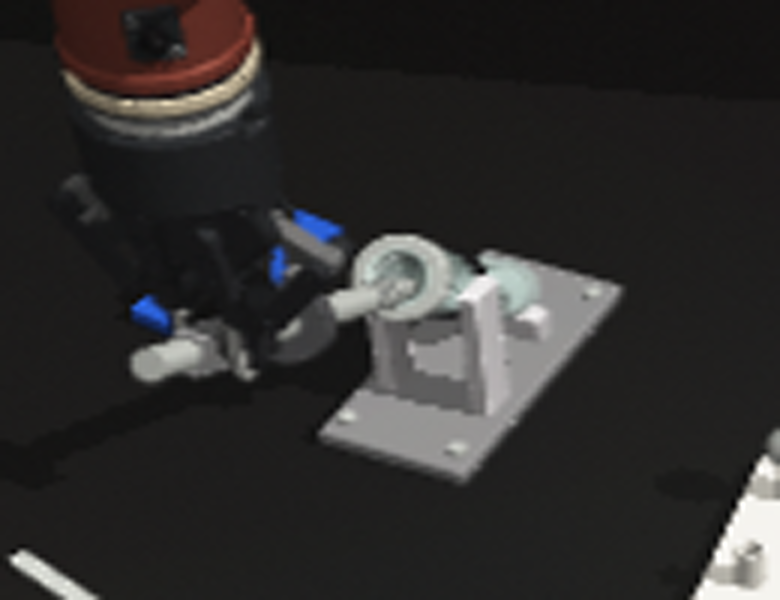

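{"api": "send_rows", "payload": {
  "targets": [
    [5, [0.1, -0.01, -0.13], 0],
    [5, [0.18, -0.015, -0.26], 0],
    [5, [0.27, -0.025, -0.43], 0],
    [5, [0.36, -0.035, -0.6], 0],
    [5, [0.42, -0.04, -0.78], 0],
    [5, [0.48, -0.045, -0.95], 0],
    [5, [0.53, -0.05, -1.12], 0],
    [5, [0.58, -0.055, -1.28], 0],
    [5, [0.61, -0.055, -1.46], 0],
    [5, [0.63, -0.06, -1.63], 0],
    [5, [0.64, -0.06, -1.8], 0],
    [5, [0.64, -0.06, -1.8], 0]
  ]
}}

```text
time: 21.7
position: [0.6201, -0.1549, 0.1244]
ee_rot: [0.047, 0.999, 0.0, -0.001]
contact_force: [0.6, 0.4, -1.1]
width: 0.178
```

```bash
python3 wl.py w24
python3 - <<'E'
from h import *
im=eyes.get_image("scene"); np.save("pics/s10.npy",im); cv2.imwrite("pics/s10z.png",cv2.resize(im[120:240,190:320,::-1],None,fx=6,fy=5,interpolation=cv2.INTER_CUBIC))
E
```

```text
{'time': 21.7, 'position': [0.6201, -0.1549, 0.1244], 'ee_rot': [0.0467, 0.9989, 0.0003, -0.0013], 'contact_force': [0.6462, 0.3507, -1.0802], 'width': 0.1779}
```

View pics/w24.png

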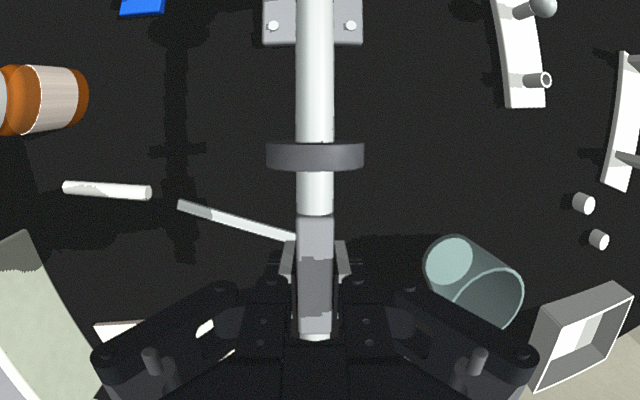

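View pics/s10z.png

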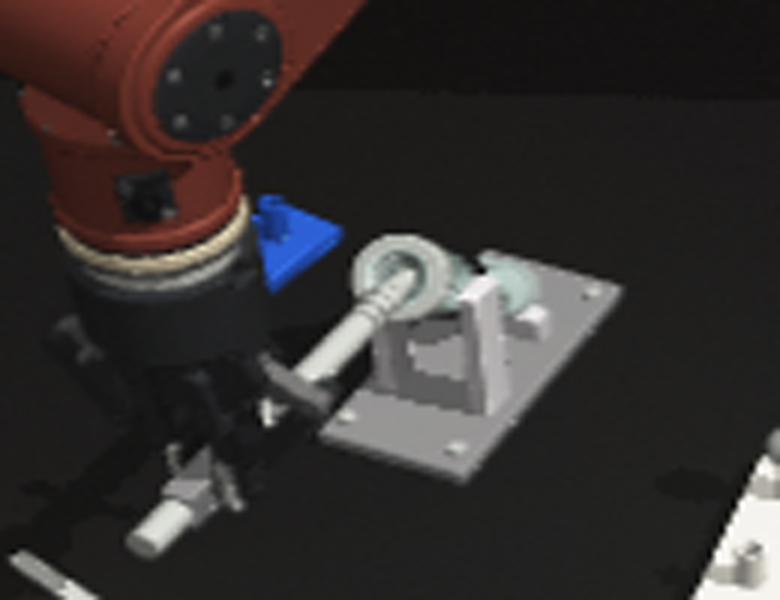

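{"api": "send_rows", "payload": {
  "targets": [
    [5, [0, 0, -0.08], 0],
    [5, [0, 0, -0.16], 0],
    [5, [0, 0, -0.2], 0],
    [5, [0, 0, -0.2], 0]
  ]
}}

```text
time: 22.2
position: [0.6211, -0.1552, 0.1179]
ee_rot: [0.047, 0.999, -0.0, 0.0]
contact_force: [0.4, -0.0, 0.4]
width: 0.185
```

```bash
python3 wl.py w25
python3 - <<'E'
from h import *
import json
a=cv2.imread("pics/w13.png")[100:350,250:380];b=cv2.imread("pics/w25.png")[100:350,250:380];c=cv2.imread("pics/w24.png")[100:350,250:380]
cv2.imwrite("pics/cmp.png",cv2.resize(np.hstack([a,b,c]),None,fx=2,fy=2.3,interpolation=cv2.INTER_CUBIC))
E
```

```text
{'time': 22.2, 'position': [0.6211, -0.1552, 0.1179], 'ee_rot': [0.0467, 0.9989, -0.0, 0.0001], 'contact_force': [0.3555, -0.0028, 0.436], 'width': 0.1853}
```

View pics/cmp.png

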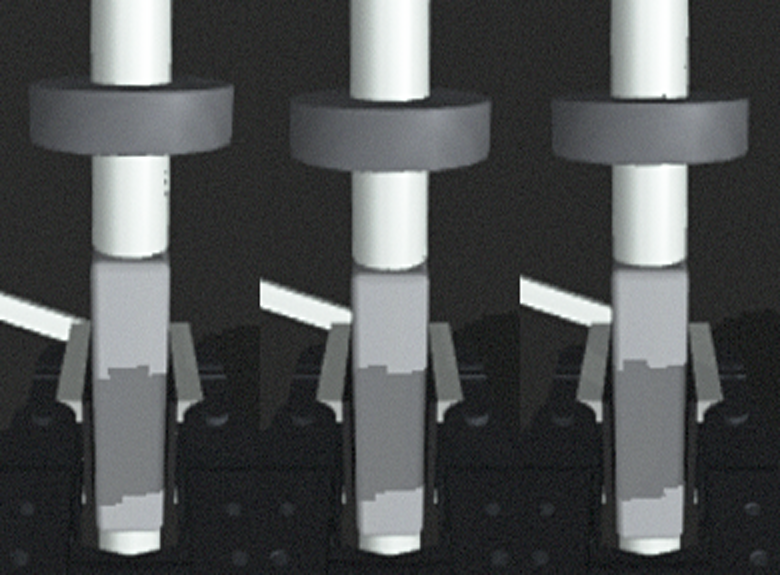

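{"api": "send_rows", "payload": {
  "targets": [
    [5, [0.3, -0.03, 0.02], 0],
    [5, [0.7, -0.065, 0.05], 0],
    [5, [1.0, -0.09, 0.2], 0],
    [5, [1.0, -0.09, 0.6], 0],
    [5, [1.0, -0.09, 1.2], 0],
    [5, [1.0, -0.09, 1.9], 0],
    [5, [1.0, -0.09, 2.6], 0],
    [5, [1.0, -0.09, 3.1], 0],
    [5, [1.0, -0.09, 3.4], 0],
    [5, [1.0, -0.09, 3.4], 0],
    [5, [1.0, -0.09, 3.4], 0],
    [5, [1.0, -0.09, 3.4], 0]
  ],
  "force": 45
}}

```text
time: 23.45
position: [0.6599, -0.1584, 0.2518]
ee_rot: [0.047, 0.999, 0.001, -0.002]
contact_force: [0.1, -0.8, -1.5]
width: 0.176
```

```bash
python3 wl.py w26
python3 - <<'E'
from h import *
for n,(r0,r1,c0,c1) in {"scene":(60,280,150,330),"top":(90,260,300,440)}.items():
    im=eyes.get_image(n); np.save(f"pics/{n}f.npy",im); k=min(600/(r1-r0),600/(c1-c0)); print(n,k); cv2.imwrite(f"pics/{n}fz.png",cv2.resize(im[r0:r1,c0:c1,::-1],None,fx=k,fy=k,interpolation=cv2.INTER_CUBIC))
E
```

```text
{'time': 23.45, 'position': [0.6599, -0.1584, 0.2518], 'ee_rot': [0.0467, 0.9989, 0.0005, -0.0018], 'contact_force': [0.0688, -0.7629, -1.5089], 'width': 0.1762}
scene 2.727272727272727
top 3.5294117647058822
```

View pics/scenefz.png

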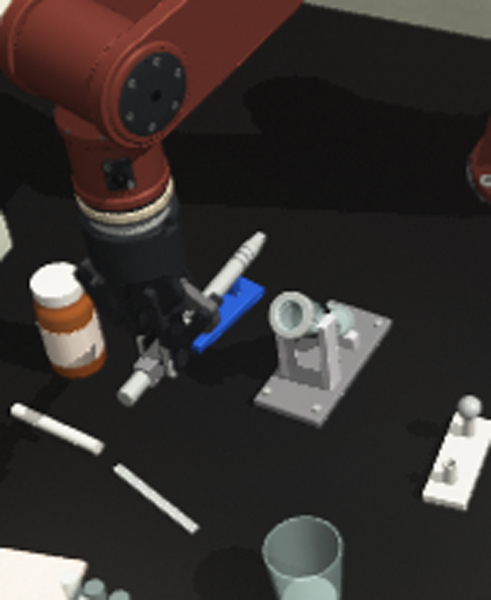

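View pics/topfz.png

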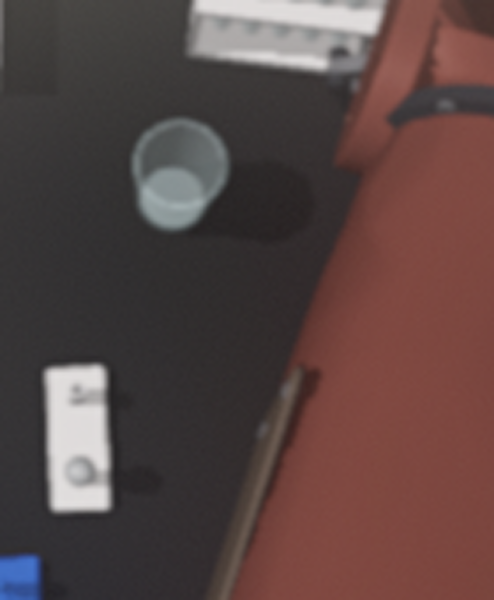

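View pics/w26.png

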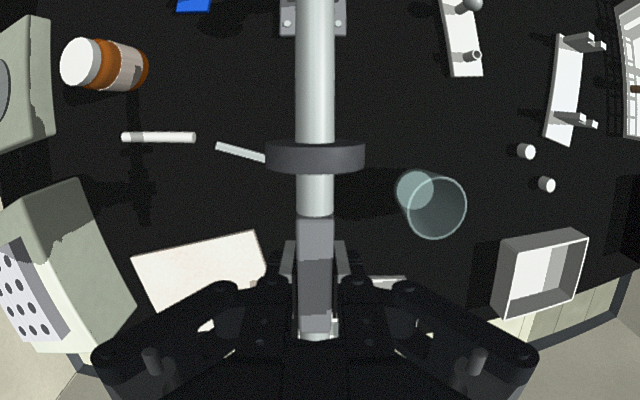

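Run:
```python
from h import *
np.set_printoptions(precision=4,suppress=True)
S=eyes.calibration("scene");k=600/220
p=np.array(status.get_obs()['position']); n=np.array([.0927,.9957,0])
for nm,(u,v) in {"tip":(263,235),"collar":(200,313),"tail":(127,394)}.items():
    o,d=ray(S,(150+(u+.5)/k-.5,60+(v+.5)/k-.5)); X=o+d*((p-o)@n)/(d@n); print(nm,X)
    if nm=="tip": A=X
    if nm=="tail": B=X
print(np.degrees(np.arctan2(A[2]-B[2],np.hypot(*(A-B)[:2]))),np.linalg.norm(A-B))
im=cv2.imread("pics/w22.png"); a=cv2.imread("pics/w26.png")[0:70,260:370]
cv2.imwrite("pics/w22y.png",cv2.resize(im[0:130,260:370],None,fx=5,fy=4.6,interpolation=cv2.INTER_CUBIC))
```

```text
tip [ 0.4913 -0.1428  0.2566]
collar [ 0.6005 -0.153   0.2534]
tail [ 0.7111 -0.1633  0.2588]
-0.5919953395410722 0.22072346877462606
```

View pics/w22y.png

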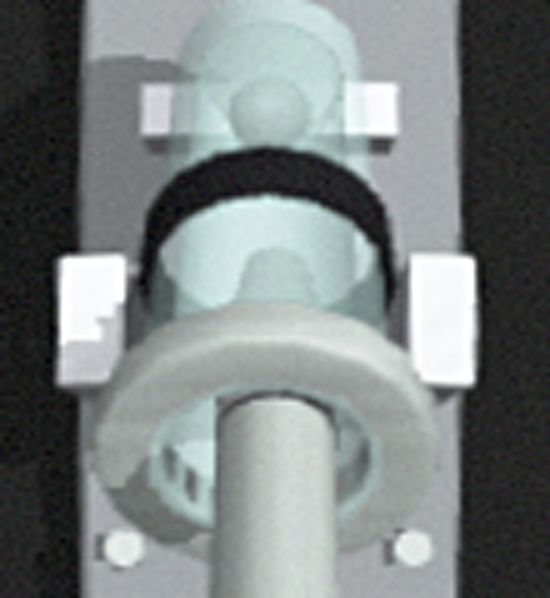

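Run:
```python
from h import *
import json
M=np.array([.463,-.1403,.125]);e=np.array([.9957,-.0927,0]);z=np.array([0,0,1.]);q=.5**.5
A=q*e+q*z;N=-q*e+q*z
for n in ["w22","w8"]:
    W=json.load(open(f"pics/{n}.json"))
    def fp(X):
        c=np.array(W["R"])@X+np.array(W["t"]);r=np.hypot(c[0],c[1]);return np.array([W["cx"],W["cy"]])+W["fx"]*np.arctan2(r,c[2])*c[:2]/r
    print(n,[fp(M-s/1000*A-.006*N).round(1).tolist() for s in (117,108,95)],"rim",fp(M+.024*N),fp(M-.024*N))
print("obs w22",260+269/5,110/4.6,"rim",300/4.6,555/4.6,"w8",185+272/2.1,30+158/2.1)
print(status.get_obs()['time'],status.get_obs()['position'],status.get_obs()['qvel'].round(3) if hasattr(status.get_obs()['qvel'],'round') else status.get_obs()['qvel'])
```

```text
w22 [[313.4, 24.9], [313.3, 29.4], [313.3, 36.2]] rim [312.75073046  72.60009656] [313.03344476 123.34533309]
w8 [[313.9, 105.2], [313.9, 113.1], [313.9, 125.3]] rim [314.0081302  226.19240754] [314.19081654 256.33856982]
obs w22 313.8 23.91304347826087 rim 65.21739130434783 120.65217391304348 w8 314.5238095238095 105.23809523809524
23.6 [ 0.66027001 -0.15856043  0.25214713] [ 0.001 -0.004 -0.009  0.001 -0.     0.   ]
```

{"api": "send_rows", "payload": {
  "targets": [
    [5, [0, 0, 0], 0],
    [5, [0, 0, 0], 0],
    [5, [0, 0, 0], 0],
    [5, [0, 0, 0], 0],
    [5, [0, 0, 0], 0]
  ]
}}

```text
time: 24.1
position: [0.6611, -0.1588, 0.2541]
ee_rot: [0.047, 0.999, -0.0, 0.0]
contact_force: [0.0, 0.0, -1.2]
width: 0.178
```

Run:
```python
from plant import status, workorder
o=status.get_obs(); print(o['time'],o['position'],o['width'],o['qvel'])
print(workorder.finish_job())
```

```text
24.1 [ 0.66109955 -0.15880304  0.2540844 ] 0.17788216703852094 [-0.00092713 -0.00026093  0.00222601  0.00034325 -0.00094664 -0.0002019 ]
the job is handed in; nothing more can be done
None
```

I handed the job in at 24.1 s, with the rod held still and level about 25 cm above the bench. The interface gives no verdict, so the results below are my own checks.

**What I did**
- **Ball:** I dropped the small ball into the tube, and it rolled to the bottom.
- **Rod in:** The interface only turns the tool about the vertical, so the rod could not be tilted directly. I pushed its tip along the inside of the bore so that it pivoted in the jaws, then slid it in until the collar stopped on the rim.
- **Rod out:** I pulled the rod out, levelled it over the lower lip of the mouth, moved it clear of the tube and lifted it.

**Last checks**
- **Ball:** The wrist picture taken while the rod was half out shows it within a pixel or two of the expected bottom position. I did not look again after the rod was fully out.
- **Collar:** At the stop the position no longer changed while the push along the bore rose to about 16 N.
- **Collar tilt:** At the first stop the fitted tilt was about 6° off the bore axis, inside the limit but close to it. I raised the grip until the fit gave about 3°, then pressed again. This fit is rough: the pixel rows disagreed by up to about 3 pixels, and the collar's depth is only known to within a few millimetres.
- **Rod:** It is level to about 0.6°. The scene picture puts the tip and tail at about 0.257 and 0.259 m, and their distance apart matches the rod's length. Joint speeds were practically zero.
- **Other objects:** The large ball, beaker, jar, caps, pen and tweezers look untouched in the last pictures. I judged this by eye, and I did not look at the vials closely.

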